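# Load a putter head into the laser marker

## Robot

A 6-joint arm with a two-finger parallel gripper is mounted at the origin on the work surface. World frame = base frame: x ahead of the robot, y to its left, z up, the work surface at z = 0. Lengths are in mm, angles in rad, forces in N, time in s.
With the tool pointing down it reaches from about 275 to 1000 mm from the base axis. Payload 8.4 kg.
Tool frame: the origin (TCP) lies at the very end of the fingers, on their centre line; the grasp point (between the pads) lies r.hold_point_z behind it (r.hold_point_z is the distance from the TCP to the grasp point, in mm); x points along the fingers, z is the direction in which the jaws open and shut, and the axes are right-handed (so a half turn about x gives the same grasp; the last joint's range is limited). The gripper opens to 85 mm and grips with 20 to 120 N. Pads are 22 mm wide; open, the fingers measure 114 mm over their backs; the gripper's body (76 mm by 85 mm) begins 54 mm behind the grasp point. The pads swing forward as they close: fully open they stand 13 mm farther back than shut.
Start: joints at [-1.212, 0.353, 1.633, -0, 1.155, -0.002], TCP at [220.638, -584.762, 231.281] pointing down, gripper open.
Joint ranges: [-2.63, 2.63], [-0.92, 2.1], [0.06, 2.66], [-1.3, 4.44], [0, 2.69], [-3.02, 3.02]. Speed limits (rad/s): [2.22, 2.22, 2.79, 3.14, 3.14, 3.14].

## Interface

Orientations are given as [roll, pitch, yaw] about the fixed x, y, z axes, in that order (R = Rz(yaw) Ry(pitch) Rx(roll)).
In Python, from rig import r gives the robot as it stands.
- The arm moves only by the tool jog_arm, never from a script. Its argument "series" is a list of rows, each a list of 7 numbers: the turn, a rotation vector about the tool's x, y, z in degrees, then the shift along the tool's x, y, z in cm, then the opening, from 0 (shut) to 1 (fully open). In form: [[wx, wy, wz, tx, ty, tz, fingers], ...]. A call has 1 to 20 rows; each row shifts and turns the commanded pose from where the row before left it, along the tool's axes as they then stand; what a row does not reach is not made up. A row lasts 1/10 s, in which the tool goes at most 50 mm and 8.59 degrees, less where a joint would pass 70% of its speed; a pose out of reach is approached as far as the arm can. A call with a gripper value outside its range is refused whole. The fingers move at their own pace and stop on an object; "force" is the grip in N (left out, the last holds). Time passes only in rows, so rows that do not move let the fingers close. It gives the time, the measured TCP pose, the force and the opening at its end, in the units of the state.
- r.sense(): the state, without advancing time (a new reading comes with each control period).
- r.grab_frame(name): name is "scene" or "top"; returns (picture, depth): 384x512x3 uint8, red, green, blue; 384x512 float32, mm along the optical axis (not along the pixel's ray), 0 where there is no reading.
- r.get_calibration(name): a dict with "mtx" (3x3 intrinsics, pixels), "position" and "rotation" of the camera in the world. Camera axes: x right, y down, z forward; pixel columns grow to the right and rows downward; lengths in mm; the calibration is good to about 2 mm. A picture is of the moment at which its call begins. get_calibration takes no time and is no camera call.
- r.sign_off(): hands the job in, once; it reports no verdict.
The state is a dict: "clock": time; "qpos": joint angles; "qvel": joint speeds; "joint_efforts": joint torques, N m; "eef_pos": TCP position; "tcp_rot": TCP orientation; "contact_force": force on the tool from outside, world axes, zero at the start; "wrist_torque": the same for the moment, N m; "opening": opening from 0.0 (shut) to 1.0 (fully open).
Only numpy, scipy, OpenCV 4.12 (cv2) and the standard library are available. Lean on these libraries where they do the work, as an engineer would, in place of code of your own. Each camera call takes 0.05 s, during which the arm holds its last target.

## Task

Load the putter head on its blue pallet into the bench laser marker. With the brass knob, close the sliding side fence up on the pallet until it lies square and snug along the fixed rail; then push the pallet under the spring flap until it is fully home against the stop inside, and come back out so that the flap swings shut behind it. Leave the fence set there and the things around the machine where they are.

Things in the scene. Friction and masses are not known exactly. Their poses are not given: they have to be found in the camera images.
- marker: Bench laser marker, fixed. Origin on the bench, mid-lane, in the plane of the shut flap. +z up; +y points out of the port to the loading side (the pallet is pushed along -y). An 8 mm deck is the lane floor inside and out (outside: x -85 to 250, y up to 215 mm). Enclosure 260 mm wide (x +-130) behind y = 0, with amber windows, roof 230 mm above the bench.
- port (a point): On the deck surface in the flap plane, mid-lane (marker x = 0, y = 0, 8 mm above the bench). The port is open from marker x = -55 to +100 mm.
- lintel (a point): Middle of the port's upper edge, 65 mm above the deck. The red lintel above it is 6 mm high, its front 2 mm outside the flap plane; from its top an amber window slopes back inwards and up at 42 degrees from level, to the roof.
- rail (a point): On the inner face of the fixed dark steel rail (marker x = -55 mm), 10 mm above the deck, at marker y = +100 mm. The rail is 20 mm high and runs along marker y from -185 to +215 mm, through the port.
- stop (a point): On the deck at the face of the back stop, marker x = 0, y = -175 mm. The stop is 24 mm high, its face square to marker y, from marker x = -45 to +85 mm, rigid.
- flap (a joint): Angle of the spring flap, rad: 0 = hanging shut, up to 1.45 as it swings inwards and up. Dark steel with a yellow stripe, 148 mm wide, hinged at its top 62 mm above the deck, lower edge 9 mm above the deck (soft brush below). Resists 1 to 3 N at its edge. It shuts only when the pallet's rear edge is over 18 mm past the flap plane; at the stop it is 25 mm past.
- flap_edge (a point): Middle of the flap's steel lower edge.
- fence (a joint): Travel of the sliding side fence, m: 0 = fully open, grows as it closes towards the fixed rail (marker -x), end 0.062. Gap between rail and fence face = 160 mm minus the travel: it just touches a square pallet at 0.050. About 3 N of friction; it stays where it is left.
- fence_face (a point): Middle of the fence's inner face, 10 mm above the deck. Aluminium bar 185 mm long along marker y (from 25 to 210 mm), 20 mm high above the deck; the grey carriage behind it is as high and reaches 98 mm behind the face.
- knob (a joint): Angle of the brass feed knob, rad: grows as it is turned clockwise seen from above. Rack and pinion: the fence closes 18 mm per rad, and the knob rides on the fence carriage, so its axis shifts along marker -x by the same 18 mm per rad. Reads fence travel / 0.018.
- knob_grip (a point): On the vertical axis of the round knurled brass knob (44 mm over the knurls, from 34 to 66 mm above the bench), 54 mm above the bench: the height to grip. 75 mm behind the fence face (marker +x). The carriage top under it is 28 mm above the bench.
- pallet: Dark blue pallet, loose, 110 (its x) by 150 (its y) by 12 mm, with a steel mallet putter head bolted on, about 0.75 kg in all. Origin: centre of its underside. Its -y end goes in first; the head is on that part (y -68 to 12 mm, top 38 mm above the underside), the rear from y = 12 to 75 mm is bare plate. Starts outside the port between rail and fence, askew. Too wide to grasp.
- pallet_tail (a point): Middle of the pallet's rear edge face (pallet y = +75 mm), 6 mm above its underside.
- pallet_nose (a point): Middle of the pallet's leading edge face (pallet y = -75 mm), 6 mm above its underside.
- iron_head: Bystander: steel iron head about 110 x 90 x 20 mm on the bench, origin under the middle of its blade.
- driver: Bystander: red-handled screwdriver 160 mm long, lying on the bench.
- degreaser: Bystander: blue jar, 60 mm diameter, 85 mm high, origin at the centre of its underside.
Not all that is in view belongs to the job. Of the things that look like the pallet, the largest one is meant.

How it is judged:
By the outcome, as a careful person would: the job done as asked, in the order asked, and still so for the second after the job is handed in, with the robot touching nothing.
It also fails if it takes over 64 s, if anything falls off the work surface, if the arm or the gripper's body presses on something with over 40 N, if the wrist force passes 120 N, or if a joint passes its speed limit or range.

## Working session

There is one attempt and no reset: what is moved stays moved. The work goes in short steps, Python scripts to look and compute and a tool call to move; the robot and the scene stay as the last step left them, time stands still between calls to the robot, and variables do not carry over. Pictures are saved under pics/ and viewed, and the job is handed in when it is done.

Besides the shell and the picture viewer there is one more tool, called after "Call:" in YAML: its name, and indented under it one key for each argument. jog_arm: Moves the arm, as the interface text tells. Its arguments: {"type":"object","properties":{"series":{"type":"array"},"force":{"type":"number"}},"required":["series"]}

```bash
ls -la; mkdir -p pics
python3 - <<'E'
from rig import r
import cv2,numpy as np
print(r.sense()); print(r.hold_point_z)
for n in("scene","top"):
    p,d=r.grab_frame(n); np.savez(f"{n}0.npz",p=p,d=d); cv2.imwrite(f"pics/{n}0.png",cv2.resize(p[:,:,::-1],None,fx=1.5,fy=1.5))
    print(n,r.get_calibration(n))
E
```

```text
total 12
drwxr-xr-x  3 agent agent 4096 Dec  6 13:24 .
drwxr-xr-x 23 root  root  4096 Dec  6 13:24 ..
drwxr-xr-x  2 agent agent 4096 Dec  6 13:24 pics
{'clock': 0.0, 'qpos': array([-1.21241889e+00,  3.53606006e-01,  1.63413579e+00,  1.23170335e-05,
        1.15518664e+00, -2.41820947e-03]), 'qvel': array([ 0.00109894,  0.00118274, -0.00014039, -0.00124231,  0.00103604,
        0.0008563 ]), 'joint_efforts': array([ 3.27969050e-03, -6.05226731e+01, -3.42065692e+01,  2.06347381e-04,
        9.24955675e-03,  1.76899903e-05]), 'eef_pos': array([ 220.46486433, -584.3227414 ,  230.58728394]), 'tcp_rot': array([3.13074379, 1.56946049, 1.92073813]), 'contact_force': array([-0.59930193, -0.17381051,  0.94721398]), 'wrist_torque': array([ 0.05631706, -0.02254248,  0.04091292]), 'opening': 1.0008606741935657}
18.700000000000003
scene {'mtx': array([[424.04994141,   0.        , 256.35880583],
       [  0.        , 424.04994141, 185.34157474],
       [  0.        ,   0.        ,   1.        ]]), 'position': array([1134.92129727, -396.17416325,  692.21173253]), 'rotation': array([-2.22519676e+00,  1.45814074e-03,  8.77815474e-01])}
top {'mtx': array([[365.53653583,   0.        , 254.56700518],
       [  0.        , 365.53653583, 189.68337722],
       [  0.        ,   0.        ,   1.        ]]), 'position': array([ 439.52800621,   98.68406869, 1016.09048897]), 'rotation': array([-3.08609662, -0.02060341, -1.56927687])}
```

View pics/scene0.png

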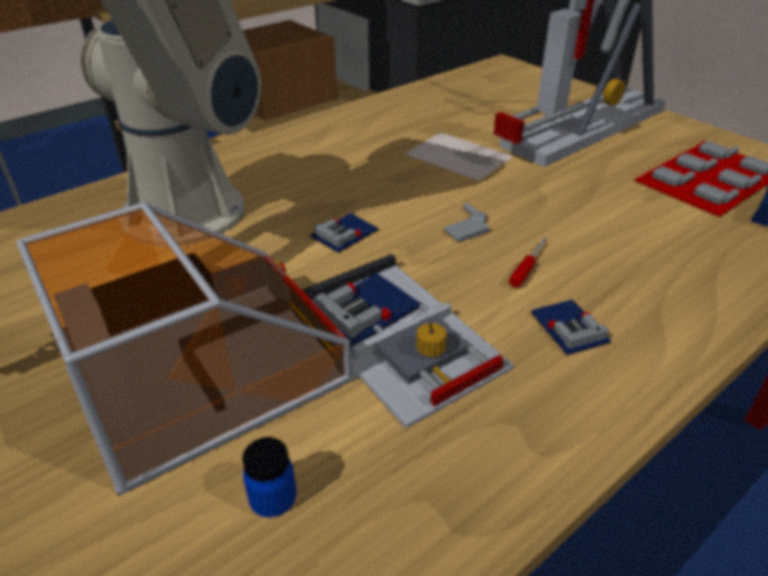

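View pics/top0.png

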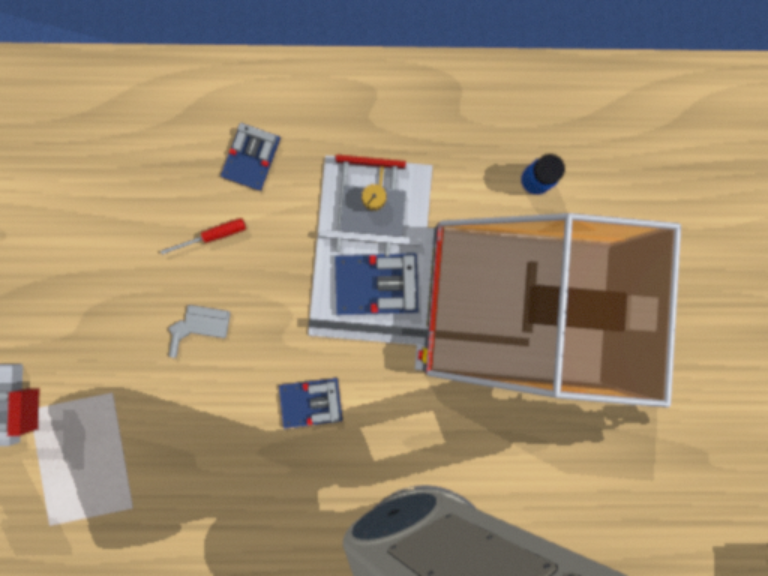

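The top view shows the marker with its port facing image left (world +y) and the rail on the robot side. There are three blue pallets in the 768-wide top picture: (250,157), (310,403) and (375,283). The one at (375,283), on the deck between rail and fence, is clearly the largest and is the one meant. The knob is at (374,196). I'll enlarge and measure it.

```bash
cat > h.py <<'E'
import numpy as np,cv2
from scipy.spatial.transform import Rotation as R
from rig import r
def load(f): 
    z=np.load(f); return z['p'],z['d']
def cloud(n,d):
    c=r.get_calibration(n);K=c['mtx'];v,u=np.mgrid[0:d.shape[0],0:d.shape[1]]
    P=np.stack([(u-K[0,2])/K[0,0]*d,(v-K[1,2])/K[1,1]*d,d],-1)
    W=P@R.from_euler('xyz',c['rotation']).as_matrix().T+c['position']
    W[d<=0]=np.nan; return W
def pix2plane(n,u,v,z):
    c=r.get_calibration(n);K=c['mtx'];M=R.from_euler('xyz',c['rotation']).as_matrix()
    ray=np.stack([(np.asarray(u)-K[0,2])/K[0,0],(np.asarray(v)-K[1,2])/K[1,1],np.ones_like(np.asarray(u,float))],-1)@M.T
    return c['position']+ray*((z-c['position'][2])/ray[...,2])[...,None]
def proj(n,P):
    c=r.get_calibration(n);M=R.from_euler('xyz',c['rotation']).as_matrix()
    q=(np.asarray(P)-c['position'])@M@c['mtx'].T; return q[...,:2]/q[...,2:]
E
python3 - <<'E'
from h import *
print([a for a in dir(r) if a[0]!='_'])
p,d=load('top0.npz');W=cloud('top',d)
cv2.imwrite('pics/topcrop.png',cv2.resize(p[95:265,190:310,::-1],None,fx=3.5,fy=3.5,interpolation=cv2.INTER_CUBIC)) if 0 else cv2.imwrite('pics/topcrop.png',cv2.resize(p[95:255,190:330,::-1],None,fx=3.7,fy=3.7,interpolation=cv2.INTER_CUBIC))
z=W[...,2]
zz=np.clip(np.nan_to_num(z),0,90)/90*255
cv2.imwrite('pics/topz.png',cv2.resize(cv2.applyColorMap(zz[95:255,190:330].astype('uint8'),cv2.COLORMAP_JET),None,fx=3.7,fy=3.7,interpolation=cv2.INTER_NEAREST))
for (u,v) in [(249,131),(249,125),(240,216),(230,190),(260,190),(212,140),(250,107),(100,100),(290,190),(282,150)]: print(u,v,W[v,u].round(1))
E
```

```text
['MotionError', 'get_calibration', 'grab_frame', 'hold_point_z', 'sense', 'sign_off']
249 131 [646.8  94.   65.4]
249 125 [662.5  94.1  66.5]
240 216 [423.3 117.6  27.6]
230 190 [493.8 145.2  20.3]
260 190 [493.3  63.9  34.8]
212 140 [634.8 197.1   1. ]
250 107 [719.8  91.3  33.9]
100 100 [745.5 509.9   2.3]
290 190 [491.1 -11.8  78.4]
282 150 [606.9   1.5   5.1]
```

View pics/topcrop.png

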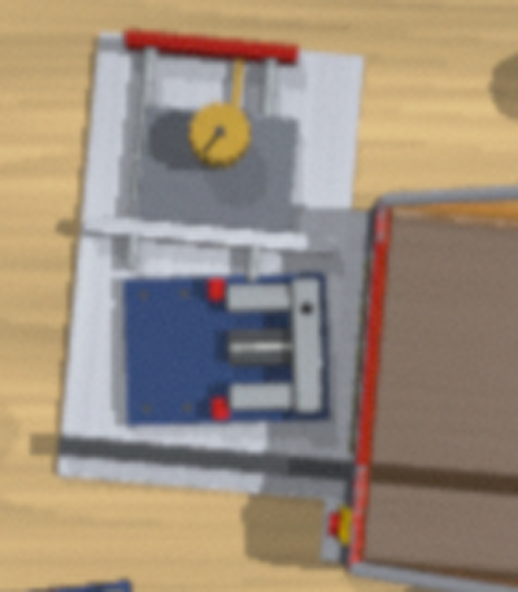

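View pics/topz.png

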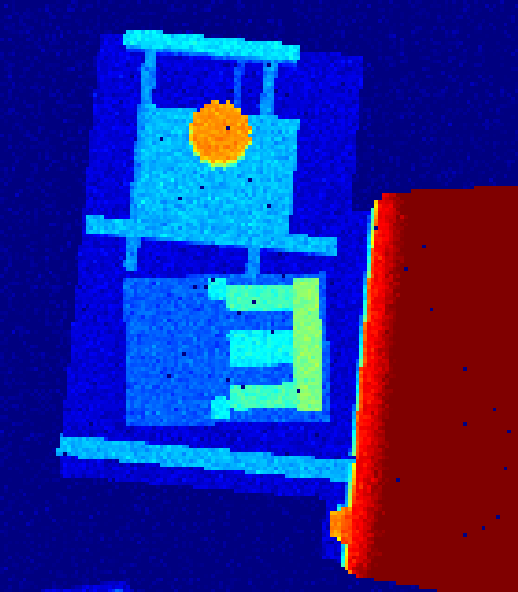

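The crop confirms it: the dark-blue pallet (crop 225,350) lies between the rail (crop 200,455) and the fence (crop 200,235), with the head towards the port. The knob is at crop (220,133). Next I'll fit poses from the depth data.

```bash
cat > fit.py <<'E'
from h import *
def line(P):  # fit, return point,dir
    vx,vy,x,y=cv2.fitLine(P.astype(np.float32),cv2.DIST_HUBER,0,.01,.01).ravel()
    if vy<0: vx,vy=-vx,-vy
    return np.array([x,y]),np.array([vx,vy])
def runs(W,cols,lo,hi,zl,zh):
    "per column: top and bottom pixel edges of zone with z in range, rows lo..hi -> edge pts at plane"
    top=[];bot=[]
    for u in cols:
        z=W[lo:hi,u,2]; m=np.where((z>zl)&(z<zh))[0]
        if len(m)<3: continue
        g=np.split(m,np.where(np.diff(m)>1)[0]+1); g=max(g,key=len)
        top.append((u,lo+g[0]-.5)); bot.append((u,lo+g[-1]+.5))
    return np.array(top),np.array(bot)
E
python3 - <<'E'
from fit import *
p,d=load('top0.npz');W=cloud('top',d)
t,b=runs(W,range(208,284),208,232,22,34)
def P(e,z): return pix2plane('top',e[:,0],e[:,1],z)[:,:2]
for nm,e in(('rail inner',t),('rail outer',b)):
    o,v=line(P(e,28)); print(nm,o,v,'yaw',np.degrees(np.arctan2(-v[0],v[1])))
    if nm=='rail inner': ro,rv=o,v
# bench / deck heights
print('fence', end=' ')
t,b=runs(W,[u for u in range(215,223)]+[u for u in range(229,255)]+list(range(264,279)),150,166,22,34)
o,v=line(P(b,28));print(o,v,np.degrees(np.arctan2(-v[0],v[1])))
n=np.array([rv[1],-rv[0]]); print('gap fence face-rail (at fit pt)',(o-ro)@n)
# rail far ends, lintel front line
K=(W[...,2]>60)&(W[...,2]<72); K[:115]=0;K[145:]=0;K[:,:235]=0;K[:,265:]=0
kp=W[K]; q=pix2plane('top',*(np.argwhere(K)[:,::-1].T+0.0),66)[:,:2]
(c,rad)=cv2.minEnclosingCircle(q.astype(np.float32)); print('knob',q.mean(0),c,rad,'rel rail',(q.mean(0)-ro)@n,(q.mean(0)-ro)@rv)
# lintel: along rows first column with z>72
e=[]
for vv in range(150,246):
    z=W[vv,275:310,2]; m=np.where((z>74)&(z<84))[0]
    if len(m): e.append((275+m[0]-.5,vv))
e=np.array(e);o,v=line(pix2plane('top',e[:,0],e[:,1],79)[:,:2]);print('lintel front',o,v,np.degrees(np.arctan2(-v[0],v[1])))
print('lintel pt along rail from ro',(o-ro)@rv, 'perp',np.dot(v,rv))
# pallet
B=(p[...,2].astype(int)-p[...,0]>35); 
M=(W[...,2]>15)&(W[...,2]<55); M[:165]=0;M[214:]=0;M[:,:218]=0;M[:,282:]=0
n_,lab,st,_=cv2.connectedComponentsWithStats(M.astype('uint8'));i=1+np.argmax(st[1:,4]);M=(lab==i)
print(st[i])
def edge(axis):
    pass
tt=[];bb=[];ll=[];rr=[]
for u in range(226,276):
    m=np.where(M[:,u])[0]; tt.append((u,m[0]-.5));bb.append((u,m[-1]+.5))
for vv in range(174,207):
    m=np.where(M[vv])[0]; ll.append((m[0]-.5,vv));rr.append((m[-1]+.5,vv))
for nm,e in zip(('xhi','xlo','tail','nose'),(tt,bb,ll,rr)):
    e=np.array(e); o,v=line(P(e,20)); print(nm,o,v,np.degrees(np.arctan2(-v[0],v[1])))
# end of deck +y
E
```

```text
rail inner [424.9708  104.73088] [0.08519058 0.99636465] yaw -4.8869843
rail outer [409.60202 102.8607 ] [0.08839542 0.99608546] yaw -5.0713034
fence [574.4342   94.42704] [0.08669359 0.996235  ] -4.9734197
gap fence face-rail (at fit pt) 149.79785
knob [649.32750669  94.57648665] (649.1552124023438, 94.70626068115234) 22.254661560058594 rel rail 224.4061562551666 8.995598924502586
lintel front [473.8818    -5.680905] [-0.9961945   0.08715808] 84.99986
lintel pt along rail from ro -105.84365 perp 0.0019748434
[ 223  165   56   45 2189]
xhi [552.08563  90.45532] [-0.02984875  0.99955446] 1.710461
xlo [442.51633   82.120964] [-0.02920303  0.9995735 ] 1.6734483
tail [485.1237  163.13124] [0.9996278  0.02728074] -88.43673
nose [494.56116   13.966888] [0.99922    0.03948863] -87.73688
```

Checks: the fitted pallet is about 110 x 150 mm, the knob radius is 22, its offset behind the fence is 74.6 (should be 75), and heights agree within 2 mm. The marker yaw is about -5.0° and the gap 149.8, so fence travel is about 10 mm. About 40 mm (2.22 rad, 127°) remain. Next I'll plan the approach to the knob.

```bash
cat > m.py <<'E'
from h import *
Y=np.radians(-5.0); ex=np.array([np.cos(Y),np.sin(Y),0]); ey=np.array([-np.sin(Y),np.cos(Y),0]); O=np.array([470.4,-7.5,0])
MR=np.stack([ex,ey,[0,0,1]],1)
def w(x,y,z): return O+MR@np.array([x,y,z])
def mk(p): return MR.T@(np.asarray(p)-O)
def pose():
    s=r.sense(); return s['eef_pos'],R.from_euler('xyz',s['tcp_rot']).as_matrix(),s
def todo(pt,Rt=None):
    p,M,s=pose(); print('pos',p.round(1),'mk',mk(p).round(1),'q',s['qpos'].round(3),'F',s['contact_force'].round(1),'op',round(s['opening'],3),'t',round(s['clock'],2))
    print('tool axes world cols\n',M.round(3)); print('shift tool cm',(M.T@(pt-p)/10).round(2))
    if Rt is not None: print('turn deg',np.degrees(R.from_matrix(M.T@Rt).as_rotvec()).round(2),'then shift in new axes cm',(Rt.T@(pt-p)/10).round(2))
E
python3 - <<'E'
from m import *
todo(np.array([649.,94.6,130]))
E
```

```text
pos [ 220.5 -584.4  230.6] mk [-198.7 -596.4  230.6] q [-1.212  0.354  1.634 -0.     1.155 -0.002] F [-0.5  0.7  0.7] op 1.001 t 0.1
tool axes world cols
 [[-0.     0.936  0.353]
 [ 0.001  0.353 -0.936]
 [-1.    -0.    -0.001]]
shift tool cm [ 10.12  64.06 -48.38]
```

Call:
jog_arm:
  series:
    - [0,0,0,-3.5,0,0,1]
    - [0,0,0,-3.5,0,0,1]
    - [0,0,0,-3,3.56,-2.69,1]
    - [0,0,0,0,3.56,-2.69,1]
    - [0,0,0,0,3.56,-2.69,1]
    - [0,0,0,0,3.56,-2.69,1]
    - [0,0,0,0,3.56,-2.69,1]
    - [0,0,0,0,3.56,-2.69,1]
    - [0,0,0,0,3.56,-2.69,1]
    - [0,0,0,0,3.56,-2.69,1]
    - [0,0,0,0,3.56,-2.69,1]
    - [0,0,0,0,3.56,-2.69,1]
    - [0,0,0,0,3.56,-2.69,1]
    - [0,0,0,0,3.56,-2.69,1]
    - [0,0,0,0,3.56,-2.69,1]
    - [0,0,0,0,3.56,-2.69,1]
    - [0,0,0,0,3.56,-2.69,1]
    - [0,0,0,0,3.56,-2.69,1]
    - [0,0,0,0,3.56,-2.69,1]
    - [0,0,0,0,3.56,-2.69,1]

```text
clock: 2.1
eef_pos: [648.1, 93.6, 328.8]
tcp_rot: [-1.68, 1.57, -2.89]
contact_force: [1.2, -0.3, -0.7]
opening: 1.001
```

Call:
jog_arm:
  series:
    - [-8.5,0,0,0,0,0,1]
    - [-8.5,0,0,0,0,0,1]
    - [-8.5,0,0,0,0,0,1]
    - [-8.5,0,0,0,0,0,1]
    - [-8.5,0,0,0,0,0,1]
    - [-8.5,0,0,0,0,0,1]
    - [-8.5,0,0,0,0,0,1]
    - [-8.5,0,0,0,0,0,1]
    - [-8.5,0,0,0,0,0,1]
    - [-8.5,0,0,0,0,0,1]
    - [-8.5,0,0,0,0,0,1]
    - [-8.5,0,0,0,0,0,1]
    - [-8.5,0,0,0,0,0,1]
    - [-8.5,0,0,0,0,0,1]
    - [-8.5,0,0,0,0,0,1]
    - [-8.5,0,0,0,0,0,1]
    - [-5,0,0,0,0,0,1]
    - [0,0,0,0,0,0,1]

```text
clock: 3.9
eef_pos: [647.4, 91.8, 328.7]
tcp_rot: [1.974, 1.57, -3.057]
contact_force: [-0.0, -0.5, -0.3]
opening: 1.001
```

Run:
```python
from m import *
todo(np.array([649.2,94.6,35.5]))
```

```text
pos [647.4  91.8 328.7] mk [167.6 114.3 328.7] q [ 0.139  0.328  1.453  0.     1.361 -1.114] F [-0.  -0.5 -0.3] op 1.001 t 3.9
tool axes world cols
 [[-0.001 -0.95   0.313]
 [-0.     0.313  0.95 ]
 [-1.     0.001 -0.   ]]
shift tool cm [29.32 -0.11  0.33]
```

Call:
jog_arm:
  series:
    - [0,0,0,3.5,0,0.33,1]
    - [0,0,0,3.5,-0.1,0,1]
    - [0,0,0,3.5,0,0,1]
    - [0,0,0,3.5,0,0,1]
    - [0,0,0,3.5,0,0,1]
    - [0,0,0,3.5,0,0,1]
    - [0,0,0,3.5,0,0,1]
    - [0,0,0,2,0,0,1]
    - [0,0,0,0,0,0,1]

```text
clock: 4.8
eef_pos: [647.0, 94.3, 60.7]
tcp_rot: [2.037, 1.565, -2.998]
contact_force: [0.0, 1.4, 0.2]
opening: 0.999
```

Run:
```python
from m import *
todo(np.array([649.2,94.6,35.5]))
p,d=r.grab_frame('scene');a=proj('scene',[649,94.6,50]);u,v=map(int,a);print(a)
cv2.imwrite('pics/s1.png',cv2.resize(p[max(0,v-80):v+60,max(u-90,0):u+90,::-1],None,fx=4,fy=4))
```

```text
pos [647.   94.3  60.7] mk [167.1 116.8  60.7] q [ 0.142  0.589  1.682 -0.     0.877 -1.106] F [0.  1.4 0.2] op 0.999 t 4.8
tool axes world cols
 [[-0.006 -0.948  0.317]
 [-0.001  0.317  0.948]
 [-1.     0.006 -0.003]]
shift tool cm [ 2.52 -0.21  0.11]
[287.19905901 226.59287331]
```

View pics/s1.png

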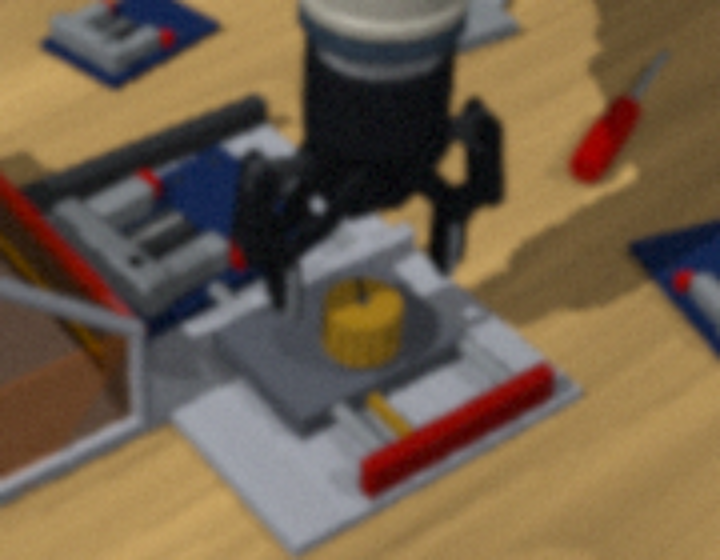

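The open jaws straddle the brass knob (crop 363,325), one finger each side (285,290 and 450,255). I'll finish the descent and close gently.

Call:
jog_arm:
  series:
    - [0,0,0,1.3,-0.2,0.1,1]
    - [0,0,0,1.2,0,0,1]
    - [0,0,0,0,0,0,1]
    - [0,0,0,0,0,0,0.3]
    - [0,0,0,0,0,0,0.3]
    - [0,0,0,0,0,0,0.3]
    - [0,0,0,0,0,0,0.3]
    - [0,0,0,0,0,0,0.3]
    - [0,0,0,0,0,0,0.3]
    - [0,0,0,0,0,0,0.3]
  force: 25

```text
clock: 5.85
eef_pos: [651.4, 92.1, 40.6]
tcp_rot: [-3.044, 1.567, -1.792]
contact_force: [-5.4, -14.3, 12.9]
opening: 0.483
```

Run:
```python
from m import *
todo(np.array([649.2,94.6,35.5]))
```

```text
pos [651.4  92.1  40.6] mk [171.6 115.   40.6] q [ 0.14   0.618  1.683 -0.005  0.841 -1.109] F [ -5.4 -14.3  12.9] op 0.483 t 5.85
tool axes world cols
 [[-0.001 -0.95   0.313]
 [-0.004  0.313  0.95 ]
 [-1.    -0.    -0.004]]
shift tool cm [0.51 0.29 0.17]
```

Call:
jog_arm:
  series:
    - [0,0,0,0,0,0,0.75]
    - [0,0,0,0,0,0,0.75]
    - [0,0,0,0,0,0,0.75]
    - [0,0,0,0,0,0,0.75]

```text
clock: 6.25
eef_pos: [651.8, 95.3, 39.2]
tcp_rot: [-0.13, 1.571, 1.121]
contact_force: [0.3, -0.3, 0.7]
opening: 0.748
```

Run:
```python
from m import *
todo(np.array([649.2,94.6,35.5]))
p,d=r.grab_frame('top');np.savez('top1.npz',p=p,d=d)
todo(np.array([649.2,94.6,35.5]))
cv2.imwrite('pics/t1.png',cv2.resize(p[95:255,190:330,::-1],None,fx=3.7,fy=3.7,interpolation=cv2.INTER_CUBIC))
p,d=r.grab_frame('scene');u,v=287,226
cv2.imwrite('pics/s2.png',cv2.resize(p[max(0,v-80):v+60,max(u-90,0):u+90,::-1],None,fx=4,fy=4))
```

```text
pos [651.8  95.3  39.2] mk [171.8 118.2  39.2] q [ 0.143  0.621  1.683  0.     0.838 -1.108] F [ 0.3 -0.3  0.7] op 0.748 t 6.25
tool axes world cols
 [[ 0.    -0.949  0.314]
 [ 0.     0.314  0.949]
 [-1.    -0.     0.   ]]
shift tool cm [ 0.37  0.23 -0.15]
pos [651.8  95.2  39.1] mk [171.7 118.2  39.1] q [ 0.143  0.621  1.683  0.     0.838 -1.108] F [-0.1 -0.8  0.3] op 0.752 t 6.3
tool axes world cols
 [[-0.    -0.949  0.314]
 [ 0.     0.314  0.949]
 [-1.     0.     0.   ]]
shift tool cm [ 0.36  0.22 -0.14]
```

View pics/s2.png

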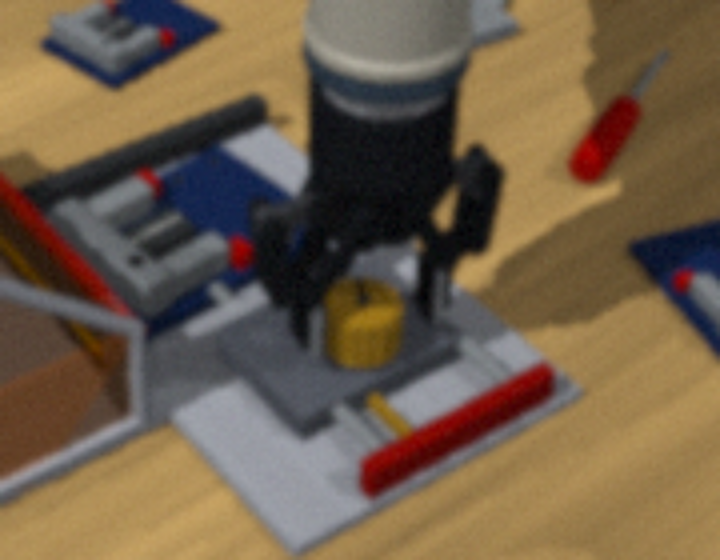

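Run:
```python
from m import *
from fit import runs,line
p,d=load('scene0.npz');W=cloud('scene',d)
m=(W[...,2]>60)&(W[...,2]<71)&(abs(W[...,0]-649)<40)&(abs(W[...,1]-94)<40)
hsv=cv2.cvtColor(p,cv2.COLOR_RGB2HSV); m2=m&(hsv[...,1]>120)
a=np.argwhere(m2)[:,::-1]; q=pix2plane('scene',a[:,0],a[:,1],66)[:,:2]
print(len(q),q.mean(0),(q.min(0)+q.max(0))/2,q.max(0)-q.min(0), np.nanmedian(W[m2],axis=0))
# bench/rail heights in scene cam; rail top line & lintel
print([W[v,u].round(1) for u,v in((200,330),(400,260),(300,270))])
pa,da=load('top0.npz')
Wt=cloud('top',da); b=Wt[60:90,10:140,2]; print('bench z top cam',np.nanmedian(b))
b=W[280:340,330:380,2]; print('bench z scene cam',np.nanmedian(b))
# rail in scene
m=(W[...,2]>24)&(W[...,2]<32)
mkp=(W-O)@MR
mm=m&(mkp[...,0]<-40)&(mkp[...,0]>-90)&(mkp[...,1]>10)&(mkp[...,1]<230)
x=mkp[mm]; print('scene rail x pct',np.percentile(x[:,0],[5,50,95]),'y',np.percentile(x[:,1],[1,99]))
mkt=(Wt-O)@MR; m=(Wt[...,2]>24)&(Wt[...,2]<32)
mm=m&(mkt[...,0]<-40)&(mkt[...,0]>-90)&(mkt[...,1]>10)&(mkt[...,1]<230)
x=mkt[mm]; print('top rail x pct',np.percentile(x[:,0],[5,50,95]),'y',np.percentile(x[:,1],[1,99]))
```

```text
225 [651.50637346  92.01131845] [650.96848948  91.80210946] [45.38627907 45.29663774] [651.29549501  92.74559443  65.34714207]
[array([ 713.7, -183.4,    1.8]), array([ 8.462e+02,  2.492e+02, -1.000e-01]), array([727.2,  61.8,  -0. ])]
bench z top cam 0.6686868167090552
bench z scene cam -0.2748592828496612
scene rail x pct [-71.3319578  -62.4459579  -56.09509202] y [ 32.02775487 212.55857523]
top rail x pct [-69.455228   -62.73794572 -56.01280077] y [ 12.08353347 211.76821567]
```

The scene camera puts the knob at about (651, 91.8), the contact force points the same way, and in the crop the left finger (305,325) is nearer the knob than the right one. So I'll shift -3.5 mm along the jaw axis, go 4 mm lower and regrip.

Call:
jog_arm:
  series:
    - [0,0,0,0.4,0,-0.35,0.75]
    - [0,0,0,0,0,0,0.75]
    - [0,0,0,0,0,0,0.3]
    - [0,0,0,0,0,0,0.3]
    - [0,0,0,0,0,0,0.3]
    - [0,0,0,0,0,0,0.3]
    - [0,0,0,0,0,0,0.3]
  force: 25

```text
clock: 7.05
eef_pos: [650.8, 92.0, 35.3]
tcp_rot: [-0.262, 1.57, 0.989]
contact_force: [0.1, 2.6, 0.5]
opening: 0.486
```

Run:
```python
from m import *
todo(np.array([650.8,91.8,35.5]))
print(r.sense()['wrist_torque'])
```

```text
pos [650.8  92.   35.3] mk [171.  114.8  35.3] q [ 0.138  0.624  1.688  0.     0.829 -1.113] F [0.1 2.6 0.5] op 0.486 t 7.05
tool axes world cols
 [[ 0.    -0.949  0.315]
 [ 0.     0.315  0.949]
 [-1.    -0.     0.   ]]
shift tool cm [-0.02 -0.01 -0.02]
[ 0.56945058  0.06526616 -0.0380714 ]
```

Call:
jog_arm:
  series:
    - [8,0,0,0,0.244,-0.058,0.3]
    - [8,0,0,0,0.234,-0.092,0.3]
    - [8,0,0,0,0.219,-0.123,0.3]
    - [8,0,0,0,0.199,-0.152,0.3]
    - [0,0,0,0,0,0,0.3]
    - [0,0,0,0,0,0,0.3]

```text
clock: 7.65
eef_pos: [640.0, 91.7, 35.2]
tcp_rot: [3.072, 1.569, -2.514]
contact_force: [-4.7, -4.2, 5.2]
opening: 0.481
```

Run:
```python
from m import *
todo(np.array([650.8,91.8,35.5])-ex*10.05)
print(r.sense()['wrist_torque'])
p,d=r.grab_frame('top');np.savez('top2.npz',p=p,d=d)
cv2.imwrite('pics/t2.png',cv2.resize(p[95:255,190:330,::-1],None,fx=3.7,fy=3.7,interpolation=cv2.INTER_CUBIC))
```

```text
pos [640.   91.7  35.2] mk [160.3 113.6  35.2] q [ 1.400e-01  6.130e-01  1.712e+00 -1.000e-03  8.190e-01 -5.560e-01] F [-4.7 -4.2  5.2] op 0.481 t 7.65
tool axes world cols
 [[-0.001 -0.642  0.767]
 [-0.001  0.767  0.642]
 [-1.     0.    -0.002]]
shift tool cm [-0.03  0.02  0.12]
[-0.58637413  0.74104896  0.09682306]
```

View pics/t2.png

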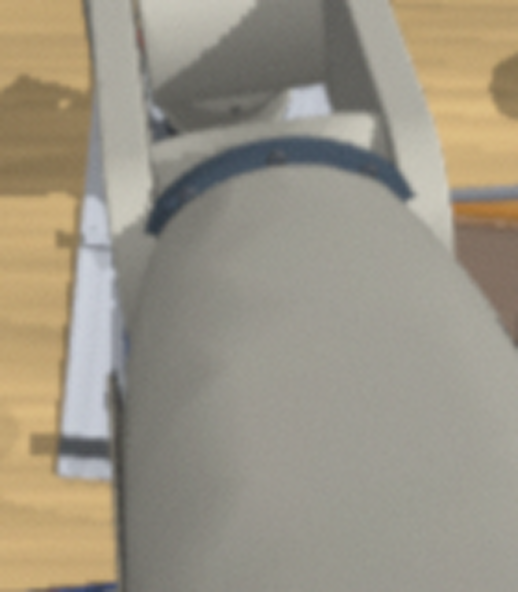

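The arm hides the work in the top view, so I'll use the scene camera. Continuing the turn with a 1 mm centring correction.

Call:
jog_arm:
  series:
    - [8,0,0,0,0.177,-0.308,0.3]
    - [8,0,0,0,0.151,-0.2,0.3]
    - [8,0,0,0,0.122,-0.22,0.3]
    - [8,0,0,0,0.09,-0.234,0.3]
    - [8,0,0,0,0.056,-0.245,0.3]
    - [8,0,0,0,0.022,-0.25,0.3]
    - [0,0,0,0,0,0,0.3]

```text
clock: 8.4
eef_pos: [622.7, 92.4, 35.2]
tcp_rot: [-2.686, 1.567, -2.83]
contact_force: [-7.6, -3.2, 9.3]
opening: 0.483
```

Run:
```python
from m import *
todo(np.array([649.8,91,35.5])-ex*25.1)
print(r.sense()['wrist_torque'])
p,d=r.grab_frame('scene')
cv2.imwrite('pics/s3.png',cv2.resize(p[140:280,170:350,::-1],None,fx=4,fy=4))
```

```text
pos [622.7  92.4  35.2] mk [143.1 112.8  35.2] q [ 1.45e-01  5.94e-01  1.75e+00 -1.00e-03  8.02e-01  2.91e-01] F [-7.6 -3.2  9.3] op 0.483 t 8.4
tool axes world cols
 [[-0.004  0.144  0.99 ]
 [-0.001  0.99  -0.144]
 [-1.    -0.002 -0.003]]
shift tool cm [-0.03  0.11  0.19]
[-0.55634462  1.16780037  0.11785382]
```

View pics/s3.png

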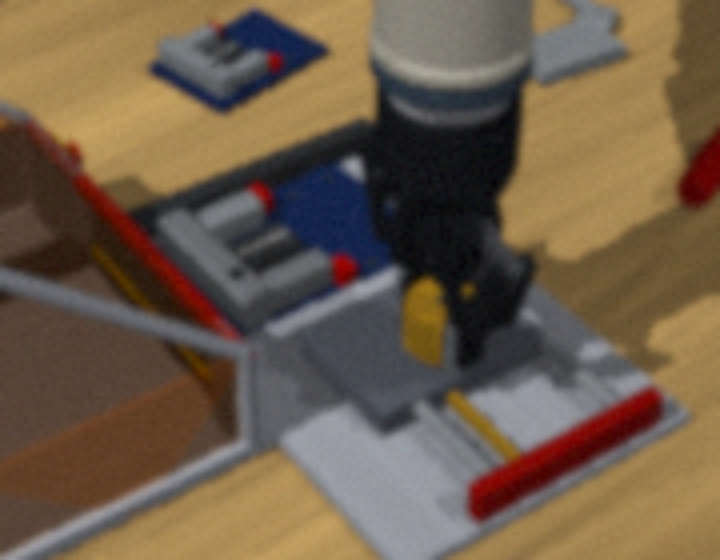

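The picture shows the fence (crop 340,300) now against the pallet's nose side, with the pallet (crop 290,250) turning square. Checking the fence travel from depth.

```bash
cat > chk.py <<'E'
from m import *
from fit import line
def chk(p,d,tag='',cam='scene'):
    W=cloud(cam,d); k=(W-O)@MR
    z=k[...,2]
    # fence+carriage top: back edge position of carriage and front edge of fence
    for nm,ylo,yhi in(('fence y30-60',30,60),('fence y150-200',150,200),('all',28,205)):
        m=(z>24)&(z<32)&(k[...,0]>15)&(k[...,0]<140)&(k[...,1]>ylo)&(k[...,1]<yhi)
        x=k[m][:,0]
        if len(x)>20: print(tag,nm,len(x),'front x pct2,5',np.percentile(x,[1,3,5]).round(1))
    B=(p[...,2].astype(int)-p[...,0]>25)&(z>14)&(z<26)&(abs(k[...,0]-20)<95)&(k[...,1]>-190)&(k[...,1]<215)
    q=k[B]; 
    if len(q)>50:
        print(tag,'blue n',len(q),'x',np.percentile(q[:,0],[1,99]).round(1),'y',np.percentile(q[:,1],[1,99]).round(1))
        (c,s,a)=cv2.minAreaRect(q[:,:2].astype(np.float32)); print(tag,'rect',np.round(c,1),np.round(s,1),round(a,1))
E
python3 - <<'E'
from chk import *
p,d=load('scene0.npz');chk(p,d,'0')
p,d=r.grab_frame('scene');np.savez('scene3.npz',p=p,d=d);chk(p,d,'3')
E
```

```text
0 fence y30-60 116 front x pct2,5 [19.1 22.8 28.3]
0 fence y150-200 149 front x pct2,5 [76.6 84.3 89.4]
0 all 828 front x pct2,5 [28.3 31.2 34.4]
0 blue n 738 x [-41.6  77.2] y [ 42.8 174.4]
0 rect [ 17.1 103.2] [111.1 146.6] 7.1
3 fence y30-60 105 front x pct2,5 [18.  22.6 24.6]
3 all 712 front x pct2,5 [21.9 23.2 25.9]
3 blue n 482 x [-46.9  58.6] y [ 89.6 174.4]
3 rect [  7.2 135.6] [ 78.8 126.4] 73.2
```

Run:
```python
from chk import *
for t in('scene0','scene3'):
    p,d=load(t+'.npz');W=cloud('scene',d);k=(W-O)@MR
    for ylo,yhi in((72,85),(85,100)):
        m=(k[...,2]>22)&(k[...,2]<33)&(k[...,0]>60)&(k[...,0]<215)&(k[...,1]>ylo)&(k[...,1]<yhi)
        x=np.sort(k[m][:,0]); print(t,ylo,len(x),x[-8:].round(1))
```

```text
scene0 72 222 [204.9 205.3 205.4 208.6 210.  210.6 212.  214.7]
scene0 85 252 [200.6 200.8 203.7 207.7 208.4 209.6 211.7 213.4]
scene3 72 214 [209.2 209.7 210.2 211.5 212.6 213.4 214.7 214.9]
scene3 85 226 [197.9 200.6 200.9 204.1 206.4 207.8 210.1 211.5]
```

Call:
jog_arm:
  series:
    - [8,0,0,0,-0.013,-0.3,0.3]
    - [8,0,0,0,-0.048,-0.28,0.3]
    - [8,0,0,0,-0.082,-0.237,0.3]
    - [8,0,0,0,-0.114,-0.224,0.3]
    - [0,0,0,0,0,0,0.3]

```text
clock: 9.0
eef_pos: [611.3, 93.8, 35.1]
tcp_rot: [-2.268, 1.566, -2.971]
contact_force: [-10.0, -1.3, 10.4]
opening: 0.484
```

Run:
```python
from m import *
todo(np.array([649.8,91,35.5])-ex*35.1)
print(r.sense()['wrist_torque'])
p,d=r.grab_frame('scene');np.savez('scene4.npz',p=p,d=d)
cv2.imwrite('pics/s4.png',cv2.resize(p[140:280,170:350,::-1],None,fx=4,fy=4))
```

```text
pos [611.3  93.8  35.1] mk [131.5 113.2  35.1] q [ 0.15   0.581  1.775 -0.     0.79   0.853] F [-10.   -1.3  10.4] op 0.484 t 9.0
tool axes world cols
 [[-0.005  0.647  0.763]
 [-0.001  0.763 -0.647]
 [-1.    -0.004 -0.003]]
shift tool cm [-0.04  0.25  0.25]
[-0.24158283  1.48246344  0.17357775]
```

View pics/s4.png

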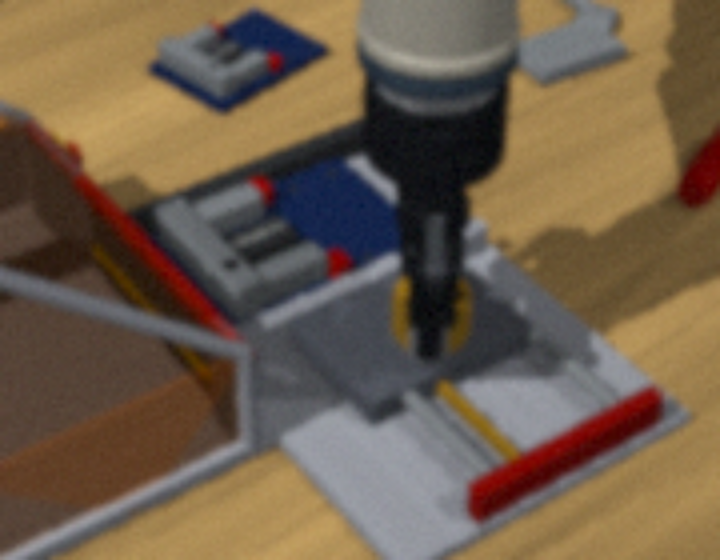

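Call:
jog_arm:
  series:
    - [8,0,0,0,-0.24,-0.32,0.3]
    - [4,0,0,0,-0.086,-0.092,0.3]
    - [0,0,0,0,0,0,0.3]

```text
clock: 9.35
eef_pos: [607.2, 94.6, 35.2]
tcp_rot: [-2.166, 1.568, -3.076]
contact_force: [-7.4, 1.5, 6.4]
opening: 0.486
```

Run:
```python
from m import *
todo(np.array([649.8,91,35.5])-ex*38.9)
print(r.sense()['wrist_torque'])
p,d=r.grab_frame('scene');np.savez('scene5.npz',p=p,d=d)
cv2.imwrite('pics/s5.png',cv2.resize(p[140:260,190:330,::-1],None,fx=5,fy=5,interpolation=cv2.INTER_CUBIC))
```

```text
pos [607.2  94.6  35.2] mk [127.4 113.6  35.2] q [0.152 0.576 1.786 0.    0.783 1.062] F [-7.4  1.5  6.4] op 0.486 t 9.35
tool axes world cols
 [[-0.003  0.79   0.613]
 [-0.     0.613 -0.79 ]
 [-1.    -0.002 -0.002]]
shift tool cm [-0.03  0.29  0.25]
[0.05296584 1.04787373 0.11840776]
```

View pics/s5.png

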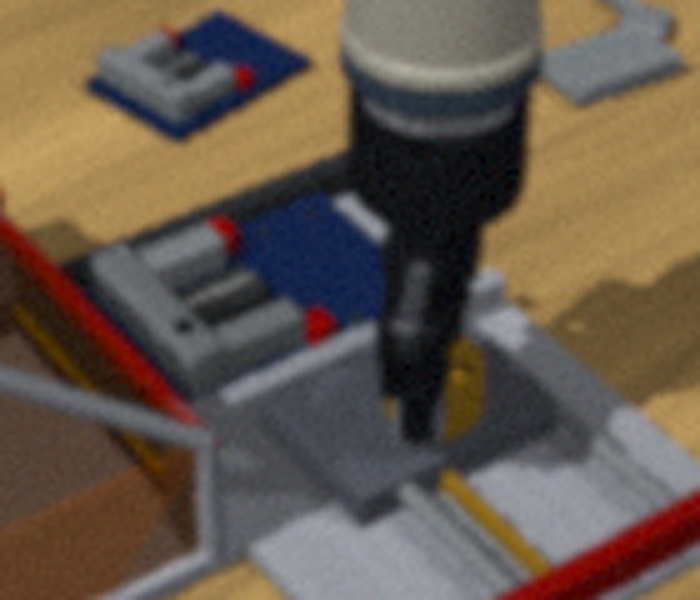

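Call:
jog_arm:
  series:
    - [2,0,0,0,-0.046,-0.043,0.3]
    - [2,0,0,0,-0.047,-0.042,0.3]
    - [0,0,0,0,0,0,0.3]

```text
clock: 9.7
eef_pos: [605.8, 94.8, 35.2]
tcp_rot: [-2.145, 1.568, -3.125]
contact_force: [-6.8, 1.8, 8.4]
opening: 0.488
```

```bash
cat > st.py <<'E'
from m import *
p,M,s=pose(); a=np.degrees(np.arctan2(M[1,2],M[0,2]));print('turned',71.6-a,'travel est',10.2+np.radians(71.6-a)*18,'mk',mk(p).round(1),'F',s['contact_force'].round(1),'T',s['wrist_torque'].round(2),'op',s['opening'],'t',s['clock'])
E
python3 st.py
```

```text
turned 127.7047018561247 travel est 50.31961531800762 mk [126.  113.7  35.2] F [-6.8  1.8  8.4] T [0.23 1.08 0.04] op 0.4876908491260798 t 9.7
```

Call:
jog_arm:
  series:
    - [2,0,0,0,-0.048,-0.041,0.3]
    - [0,0,0,0,0,0,0.3]

```text
clock: 9.9
eef_pos: [605.2, 94.9, 35.2]
tcp_rot: [-2.02, 1.568, -3.033]
contact_force: [-7.7, 1.7, 7.7]
opening: 0.478
```

```bash
python3 st.py
```

```text
turned 129.6506740712984 travel est 50.930960519535574 mk [125.4 113.7  35.2] F [-7.7  1.7  7.7] T [0.28 1.16 0.4 ] op 0.4775834358699714 t 9.9
```

Turning torque jumped from 0.04 to 0.40 Nm at an estimated travel of 50.9 mm, so the fence is up on a squared pallet. One more degree as confirmation, then I'll release.

Call:
jog_arm:
  series:
    - [1,0,0,0,-0.02,-0.02,0.3]
    - [0,0,0,0,0,0,0.3]

```text
clock: 10.1
eef_pos: [605.5, 95.1, 35.2]
tcp_rot: [-2.099, 1.569, -3.129]
contact_force: [-6.0, 2.1, 4.9]
opening: 0.483
```

```bash
python3 st.py
```

```text
turned 130.63111800778074 travel est 51.238976066346524 mk [125.7 113.9  35.2] F [-6.   2.1  4.9] T [0.39 0.77 0.39] op 0.4830195233577047 t 10.1
```

Call:
jog_arm:
  series:
    - [0,0,0,0,-0.08,-0.06,0.3]
    - [0,0,0,0,0,0,0.75]
    - [0,0,0,0,0,0,0.75]
    - [0,0,0,0,0,0,0.75]
    - [0,0,0,0,0,0,0.75]
    - [0,0,0,-1.5,0,0,0.75]
    - [0,0,0,-3.5,0,0,0.75]
    - [0,0,0,-4,0,0,0.75]
    - [0,0,0,-4,0,0,0.75]
    - [0,0,0,-4,0,0,0.75]
    - [0,0,0,-4,0,0,0.75]
    - [0,0,0,0,0,0,0.75]

```text
clock: 11.3
eef_pos: [608.6, 95.3, 252.7]
tcp_rot: [1.187, 1.56, 0.152]
contact_force: [0.1, 0.0, -0.8]
opening: 0.751
```

Run:
```python
from m import *
todo(w(0,300,250))
p,d=r.grab_frame('scene');np.savez('scene6.npz',p=p,d=d)
cv2.imwrite('pics/s6.png',cv2.resize(p[140:260,190:330,::-1],None,fx=5,fy=5,interpolation=cv2.INTER_CUBIC))
```

```text
pos [608.6  95.3 252.7] mk [128.7 114.5 252.7] q [ 0.153  0.314  1.639 -0.     1.177  1.188] F [ 0.1  0.  -0.8] op 0.751 t 11.3
tool axes world cols
 [[ 0.011  0.86   0.51 ]
 [ 0.002  0.51  -0.86 ]
 [-1.     0.01   0.004]]
shift tool cm [  0.18   0.36 -22.58]
```

View pics/s6.png

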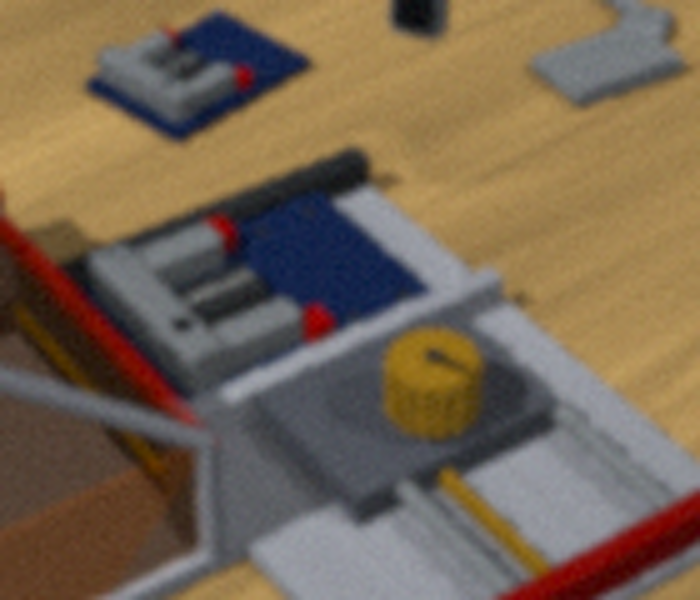

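The knob is released. The picture shows the pallet square between rail (crop 200,210) and fence (crop 360,335). Next I'll fit the arm's kinematics from the poses so far, to plan the tilted push. A level-down gripper would hit the lintel and window.

Run:
```python
import numpy as np
from scipy.optimize import least_squares
D=[(.354,1.634,1.155,np.hypot(220.5,584.4),230.6),(.328,1.453,1.361,np.hypot(647.4,91.8),328.7),(.621,1.683,.838,np.hypot(651.8,95.2),39.1),(.624,1.688,.829,np.hypot(650.8,92),35.3),(.314,1.639,1.177,np.hypot(608.6,95.3),252.7),(.576,1.786,.783,np.hypot(607.2,94.6),35.2)]
D=np.array(D)
for c0 in (0,None):
    def f(x):
        a1,L1,L2,dz=x[:4];c=x[4] if c0 is None else 0
        return np.r_[a1+L1*np.sin(D[:,0])+L2*np.sin(D[:,0]+D[:,1]+c)-D[:,3], dz+L1*np.cos(D[:,0])+L2*np.cos(D[:,0]+D[:,1]+c)-D[:,4]]
    s=least_squares(f,[0,400,400,100]+([0] if c0 is None else [])); print(s.x,s.fun.round(1))
```

```text
[ 13.5559871  477.24456563 491.75653738 -18.55051888] [ 4.  -5.6 -2.1 -2.1  1.2  4.7 -0.8  1.9  1.4  1.4 -0.7 -3.2]
[ 2.76641375e+00  5.54832142e+02  4.97560201e+02 -4.19196205e+01
  1.05297425e-01] [ 1.7  0.6 -0.5 -0.6 -2.3  1.1 -0.4  0.2  0.2  0.4  0.  -0.5]
```

```bash
cat > ik.py <<'E'
from m import *
from scipy.optimize import least_squares
def rot(ax,a): return R.from_rotvec(np.array(ax,float)*a).as_matrix()
PAR=dict(a1=3.,L1=555.,L2=498.,c=.105,dz=-42.,d6=250.)
def fk(q,P=PAR,s4=1):
    A=rot([0,0,1],q[0]); d1=P['dz']+P['d6']
    u=lambda t: np.array([np.sin(t),0,np.cos(t)])
    pw=np.array([P['a1'],0,d1])+P['L1']*u(q[1])+P['L2']*u(q[1]+q[2]+P['c'])
    # tool frame at j=0: x along u(q2+q3), y=-? : at tool-down j6=0: y_tool=azimuth+90deg left? measured below
    Rw=np.stack([u(q[1]+q[2]),[0,1,0],np.cross(u(q[1]+q[2]),[0,1,0])],1) # x fwd, y left, z = x cross y
    Rt=Rw@rot([1,0,0],s4*q[3])@rot([0,1,0],q[4])@rot([1,0,0],q[5])
    return A@(pw+P['d6']*Rt[:,0]),A@Rt
def ik(p,Rt,q0,P=PAR,s4=1,free=True):
    lo=np.array([-2.63,-.92,.06,-1.3,0,-3.02]);hi=np.array([2.63,2.1,2.66,4.44,2.69,3.02])
    f=lambda q:np.r_[(fk(q,P,s4)[0]-p)/100,(fk(q,P,s4)[1]-Rt).ravel()]
    best=None
    for s in q0:
        o=least_squares(f,np.clip(s,lo+1e-3,hi-1e-3),bounds=(lo,hi)) if not free else least_squares(f,s)
        if best is None or o.cost<best.cost: best=o
    return best.x,best.cost
def push_R(el,sgn=1,az=0):
    e=np.radians(el);yy=MR@rot([0,0,1],np.radians(az))@np.array([0,1,0]);x=-np.cos(e)*yy-np.sin(e)*np.array([0,0,1])
    z=sgn*np.cross(yy,[0,0,1]); z/=np.linalg.norm(z); return np.stack([x,np.cross(z,x),z],1)
E
python3 - <<'E'
from ik import *
# verify fk frame with measured pose
p,M,s=pose(); pp,RR=fk(s['qpos']); print(p,pp,'\n',M.round(2),'\n',RR.round(2))
import itertools
seeds=[np.array([a,.6,1.2,b,1.3,c]) for a in(.2,.6) for b in(-1.5,-.5,1.5,3.5) for c in(-2,0,2)]
for s4 in(1,-1):
  for d6 in(200,300):
    P=dict(PAR,d6=d6)
    for el in(35,45):
      for y in(215,75,-25):
        for sg in(1,-1):
          q,c=ik(w(0,y,20),push_R(el,sg),seeds,P,s4,free=False); print(s4,d6,el,y,sg,q.round(2),'%.1e'%c)
E
```

```text
[607.20626768  95.12014672 249.60264791] [608.97149276  93.87555165 249.32505473] 
 [[ 0.01  0.86  0.51]
 [ 0.    0.51 -0.86]
 [-1.    0.01  0.  ]] 
 [[ 0.01  0.86  0.51]
 [ 0.    0.51 -0.86]
 [-1.    0.01  0.  ]]
1 200 35 215 1 [ 0.63  0.74  1.78 -0.67  1.42  1.11] 6.5e-31
1 200 35 215 -1 [ 0.63  0.74  1.78 -0.67  1.42 -2.03] 9.7e-31
1 200 35 75 1 [ 0.44  0.67  1.96 -0.84  1.26  1.11] 1.9e-30
1 200 35 75 -1 [ 0.44  0.67  1.96 -0.84  1.26 -2.03] 2.5e-31
1 200 35 -25 1 [ 0.26  0.64  2.06 -0.99  1.16  1.11] 5.2e-31
1 200 35 -25 -1 [ 0.26  0.64  2.06 -0.99  1.16 -2.03] 2.9e-31
1 200 45 215 1 [ 0.61  0.68  1.81 -0.6   1.27  1.07] 5.7e-31
1 200 45 215 -1 [ 0.61  0.68  1.81 -0.6   1.27 -2.08] 6.9e-31
1 200 45 75 1 [ 0.4   0.61  1.99 -0.77  1.12  1.04] 7.4e-31
1 200 45 75 -1 [ 0.4   0.61  1.99 -0.77  1.12 -2.1 ] 3.9e-30
1 200 45 -25 1 [ 0.22  0.58  2.07 -0.91  1.02  1.02] 8.8e-31
1 200 45 -25 -1 [ 0.22  0.58  2.07 -0.91  1.02 -2.12] 7.9e-31
1 300 35 215 1 [ 0.72  0.86  1.63 -0.6   1.47  1.14] 8.7e-31
1 300 35 215 -1 [ 0.72  0.86  1.63 -0.6   1.47 -2.  ] 1.0e-30
1 300 35 75 1 [ 0.56  0.78  1
[... 1301 characters left out ...]
 215 1 [0.72 0.86 1.63 0.6  1.47 1.14] 6.1e-31
-1 300 35 215 -1 [ 0.72  0.86  1.63  0.6   1.47 -2.  ] 1.4e-30
-1 300 35 75 1 [0.56 0.78 1.85 0.74 1.3  1.16] 3.7e-31
-1 300 35 75 -1 [ 0.56  0.78  1.85  0.74  1.3  -1.98] 6.8e-31
-1 300 35 -25 1 [0.41 0.75 1.98 0.88 1.2  1.18] 1.1e-30
-1 300 35 -25 -1 [ 0.41  0.75  1.98  0.88  1.2  -1.97] 2.6e-31
-1 300 45 215 1 [0.69 0.78 1.7  0.55 1.32 1.1 ] 5.5e-31
-1 300 45 215 -1 [ 0.69  0.78  1.7   0.55  1.32 -2.04] 3.7e-31
-1 300 45 75 1 [0.51 0.7  1.91 0.69 1.16 1.09] 4.7e-31
-1 300 45 75 -1 [ 0.51  0.7   1.91  0.69  1.16 -2.05] 9.9e-31
-1 300 45 -25 1 [0.35 0.66 2.02 0.83 1.05 1.08] 3.6e-31
-1 300 45 -25 -1 [ 0.35  0.66  2.02  0.83  1.05 -2.06] 1.7e-30
```

Run:
```python
from ik import *
todo(w(0,260,200),push_R(40,1)); print(w(0,260,200))
```

```text
pos [607.2  95.1 249.6] mk [127.3 114.2 249.6] q [ 0.153  0.317  1.643 -0.     1.175  1.188] F [-0.2 -0.   0. ] op 0.75 t 11.35
tool axes world cols
 [[ 0.007  0.86   0.51 ]
 [ 0.001  0.51  -0.86 ]
 [-1.     0.006  0.003]]
shift tool cm [  4.9   -1.87 -19.29]
turn deg [-50.88 -23.37 -46.37] then shift in new axes cm [ -7.98  13.17 -12.73]
[493.06049311 251.5106215  200.        ]
```

Call:
jog_arm:
  series:
    - [0,0,0,0.8,-0.31,-3.2,0.3]
    - [0,0,0,0.8,-0.31,-3.2,0]
    - [0,0,0,0.8,-0.31,-3.2,0]
    - [0,0,0,0.8,-0.31,-3.2,0]
    - [0,0,0,0.8,-0.31,-3.2,0]
    - [0,0,0,0.9,-0.32,-3.3,0]
    - [-5.1,-2.34,-4.64,0,0,0,0]
    - [-5.1,-2.34,-4.64,0,0,0,0]
    - [-5.1,-2.34,-4.64,0,0,0,0]
    - [-5.1,-2.34,-4.64,0,0,0,0]
    - [-5.1,-2.34,-4.64,0,0,0,0]
    - [-5.1,-2.34,-4.64,0,0,0,0]
    - [-5.1,-2.34,-4.64,0,0,0,0]
    - [-5.1,-2.34,-4.64,0,0,0,0]
    - [-5.1,-2.34,-4.64,0,0,0,0]
    - [-5.1,-2.34,-4.64,0,0,0,0]
    - [0,0,0,0,0,0,0]
    - [0,0,0,0,0,0,0]

```text
clock: 13.15
eef_pos: [490.5, 251.4, 195.4]
tcp_rot: [-1.58, 0.697, -1.664]
contact_force: [0.4, 0.9, 0.4]
opening: 0.0
```

Run:
```python
from ik import *
todo(w(0,215,60),push_R(40,1)); 
for n in('scene','top'):
    p,d=r.grab_frame(n);np.savez(n+'7.npz',p=p,d=d); cv2.imwrite(f'pics/{n}7.png',cv2.resize(p[:,:,::-1],None,fx=1.5,fy=1.5))
cv2.imwrite('pics/t7c.png',cv2.resize(p[95:255,190:330,::-1],None,fx=3.7,fy=3.7,interpolation=cv2.INTER_CUBIC))
```

```text
pos [490.5 251.4 195.4] mk [ -2.6 259.6 195.4] q [ 0.782  0.665  1.501 -0.519  1.698  0.996] F [0.4 0.9 0.4] op 0.0 t 13.15
tool axes world cols
 [[-0.071  0.05   0.996]
 [-0.764  0.64  -0.087]
 [-0.642 -0.767 -0.007]]
shift tool cm [12.11  7.52  0.36]
turn deg [ 0.34 -0.26  0.08] then shift in new axes cm [12.12  7.5   0.26]
```

View pics/scene7.png

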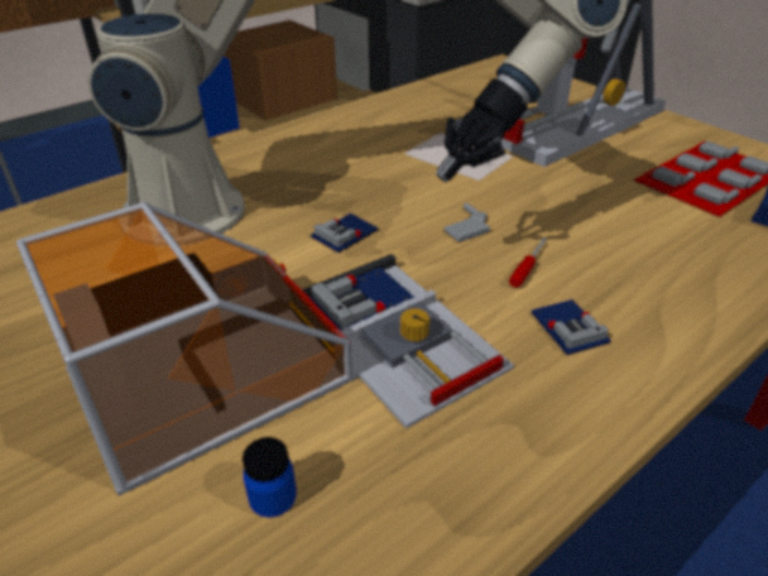

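View pics/t7c.png

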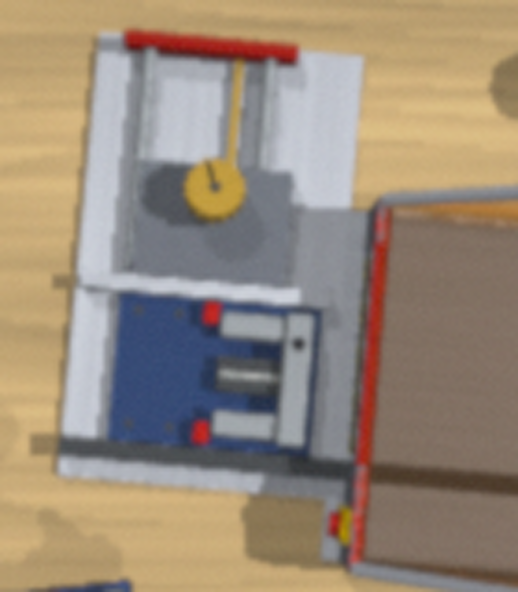

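The tilted pose is clean: gripper at (470,150), shut, pointing at the port. In the top crop the pallet (210,375) lies square between rail and fence. I'll measure the gap and the pallet angle.

Run:
```python
from fit import *
from m import mk
p,d=load('top7.npz');W=cloud('top',d)
P=lambda e,z: pix2plane('top',np.array(e)[:,0],np.array(e)[:,1],z)
t,b=runs(W,range(208,284),208,232,22,34); ro,rv=line(P(t,28)[:,:2]); print('rail',ro,rv,np.degrees(np.arctan2(-rv[0],rv[1])))
n=np.array([rv[1],-rv[0]])
p0,d0=load('top0.npz')
K=(W[...,2]>60)&(W[...,2]<72); K[:115]=0;K[155:]=0;K[:,:235]=0;K[:,265:]=0
q=pix2plane('top',*(np.argwhere(K)[:,::-1].T+0.0),66)[:,:2]; print('knob',q.mean(0),'perp rail',(q.mean(0)-ro)@n,'fence gap->',(q.mean(0)-ro)@n-75)
B=(p[...,2].astype(int)-p[...,0]>25)
M=(W[...,2]>14)&(W[...,2]<24)&B; M[:168]=0;M[220:]=0;M[:,:212]=0;M[:,282:]=0
ll=[]
for v in range(180,212):
    m=np.where(M[v])[0]
    if len(m): ll.append((m[0]-.5,v))
o,v=line(P(ll,20)[:,:2]); print('tail',o,v,'angle vs rail-normal',np.degrees(np.arcsin(v@rv)),'mk y of tail',mk([*o,0])[1])
```

```text
rail [424.8837 102.574 ] [0.08561295 0.9963285 ] -4.911272
knob [608.87207006  97.70134377] perp rail 183.73001652506497 fence gap-> 108.73001652506497
tail [479.01974 172.45169] [-0.99571025  0.09252634] angle vs rail-normal 0.3976901 mk y of tail 180.0181804286191
```

```bash
sed -i 's/470.4,-7.5,0/470.4,-10.0,0/' m.py
python3 - <<'E'
from ik import *
todo(w(0,205,21),push_R(40,1)); print((push_R(40,1).T@(-ey)).round(3))
E
```

```text
pos [491.1 251.  196.5] mk [ -2.1 261.9 196.5] q [ 0.78   0.663  1.501 -0.519  1.699  0.996] F [ 0.5 -0.3  0.5] op -0.002 t 13.25
tool axes world cols
 [[-0.071  0.052  0.996]
 [-0.763  0.641 -0.088]
 [-0.643 -0.766 -0.006]]
shift tool cm [15.63  9.79  0.32]
turn deg [ 0.25 -0.24  0.  ] then shift in new axes cm [15.64  9.79  0.21]
[ 0.766 -0.643  0.   ]
```

Call:
jog_arm:
  series:
    - [0.25,-0.24,0,2.6,1.63,0.05,0]
    - [0,0,0,2.6,1.63,0.05,0]
    - [0,0,0,2.6,1.63,0.05,0]
    - [0,0,0,2.6,1.63,0.05,0]
    - [0,0,0,2.6,1.63,0,0]
    - [0,0,0,2,1.26,0,0]
    - [0,0,0,0,0,0,0]
    - [0,0,0,0,0,0,0]

```text
clock: 14.05
eef_pos: [488.4, 196.5, 28.7]
tcp_rot: [-1.571, 0.697, -1.658]
contact_force: [-0.5, -0.2, -0.1]
opening: -0.003
```

Run:
```python
from ik import *
todo(w(0,205,21),push_R(40,1))
p,d=r.grab_frame('scene')
cv2.imwrite('pics/s8.png',cv2.resize(p[100:240,190:350,::-1],None,fx=4.5,fy=4.2,interpolation=cv2.INTER_CUBIC))
```

```text
pos [488.4 196.5  28.7] mk [-1.000e-01  2.073e+02  2.870e+01] q [ 0.729  0.843  1.625 -0.561  1.416  1.123] F [-0.5 -0.2 -0.1] op -0.003 t 14.05
tool axes world cols
 [[-0.067  0.055  0.996]
 [-0.764  0.639 -0.087]
 [-0.642 -0.767 -0.   ]]
shift tool cm [0.67 0.45 0.01]
turn deg [ 0.04 -0.    0.07] then shift in new axes cm [0.67 0.45 0.01]
```

View pics/s8.png

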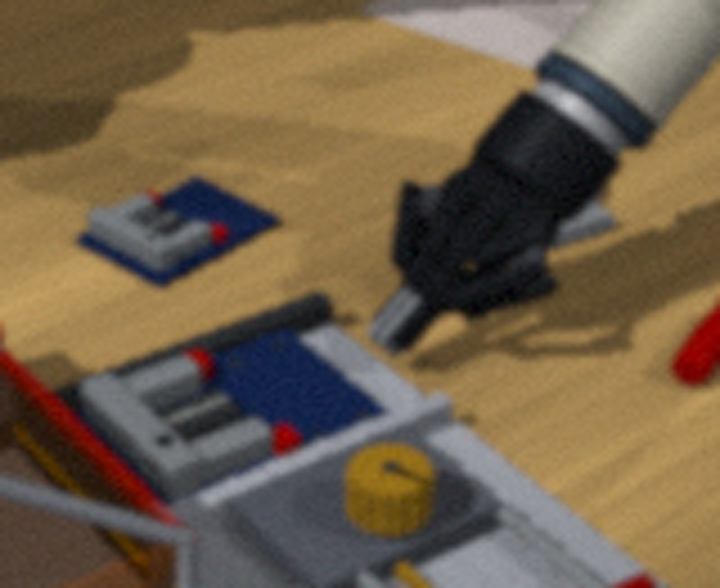

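Run:
```python
from ik import *
p,M,s=pose()
pts=[]
for n in('scene','top'):
    im,d=r.grab_frame(n);W=cloud(n,d).reshape(-1,3); t=(W-p)@M
    t=t[(abs(t[:,1])<70)&(abs(t[:,2])<90)&(t[:,0]>-130)&(t[:,0]<5)&(W[:,2]>34+0*W[:,2])]; pts.append(t)
for n,t in zip(('scene','top'),pts):
    for a in range(-130,5,10):
        k=t[(t[:,0]>=a)&(t[:,0]<a+10)]
        if len(k)>3: print(n,a,len(k),'y',np.percentile(k[:,1],[3,97]).round(),'z',np.percentile(k[:,2],[3,97]).round())
```

```text
scene -130 121 y [-31.   4.] z [-33.  39.]
scene -120 108 y [-12.   6.] z [-34.  40.]
scene -110 109 y [-19.   5.] z [-37.  45.]
scene -100 153 y [-19.   7.] z [-54.  61.]
scene -90 162 y [-17.  12.] z [-55.  61.]
scene -80 142 y [-17.  13.] z [-46.  54.]
scene -70 126 y [-15.  11.] z [-41.  46.]
scene -60 108 y [-13.  12.] z [-33.  37.]
scene -50 67 y [-12.   8.] z [-26.  30.]
scene -40 45 y [-11.   7.] z [-13.  14.]
scene -30 45 y [-12.   7.] z [-12.  16.]
scene -20 41 y [-10.   4.] z [-11.  15.]
scene -10 19 y [-11.  -4.] z [-10.  13.]
top -130 37 y [-34.  -1.] z [-36.  39.]
top -120 103 y [-13.   3.] z [-38.  43.]
top -110 146 y [-19.   0.] z [-44.  44.]
top -100 179 y [-19.  10.] z [-57.  60.]
top -90 141 y [-17.  -2.] z [-55.  57.]
top -80 107 y [-18.   9.] z [-47.  50.]
top -70 93 y [-17.  11.] z [-40.  45.]
top -60 118 y [-14.  11.] z [-32.  35.]
top -50 53 y [-14.   3.] z [-26.  31.]
top -40 35 y [-12.   8.] z [-10.  14.]
top -30 34 y [-12.  -1.] z [-12.  15.]
top -20 34 y [-11.  -4.] z [-11.  14.]
top -10 12 y [-12.  -4.] z [-6.  8.]
```

Clearances are good: the fingers are ±12 thick near the tip and ±58 wide only at 85–100 mm back, which stays outside the port. Moving down to push height.

Run:
```python
from ik import *
todo(w(6,195,21),push_R(40,1))
```

```text
pos [488.8 197.5  29.3] mk [  0.3 208.3  29.3] q [ 0.73   0.842  1.625 -0.561  1.416  1.123] F [-1.1 -0.4 -0.1] op -0.0 t 14.2
tool axes world cols
 [[-0.065  0.055  0.996]
 [-0.763  0.64  -0.085]
 [-0.643 -0.766  0.001]]
shift tool cm [ 1.55 -0.22  0.57]
turn deg [ 0.03  0.11 -0.  ] then shift in new axes cm [ 1.55 -0.22  0.57]
```

Call:
jog_arm:
  series:
    - [0,0,0,0.8,-0.1,0.3,0]
    - [0,0,0,0.75,-0.12,0.27,0]
    - [0,0,0,0,0,0,0]
    - [0,0,0,0.46,-0.386,0,0]
    - [0,0,0,0.46,-0.386,0,0]
    - [0,0,0,0.46,-0.386,0,0]
    - [0,0,0,0.46,-0.386,0,0]
    - [0,0,0,0.46,-0.386,0,0]
    - [0,0,0,0.46,-0.386,0,0]
    - [0,0,0,0,0,0,0]

```text
clock: 15.2
eef_pos: [489.3, 146.9, 19.7]
tcp_rot: [-1.572, 0.697, -1.657]
contact_force: [0.4, 1.7, -0.5]
opening: -0.004
```

Run:
```python
from ik import *
todo(w(6,100,21),push_R(40,1))
p,d=r.grab_frame('scene')
cv2.imwrite('pics/s9.png',cv2.resize(p[100:240,190:350,::-1],None,fx=4.5,fy=4.2,interpolation=cv2.INTER_CUBIC))
```

```text
pos [489.3 146.9  19.7] mk [  5.2 157.9  19.7] q [ 0.671  0.829  1.7   -0.608  1.346  1.127] F [ 0.4  1.7 -0.5] op -0.004 t 15.2
tool axes world cols
 [[-0.066  0.054  0.996]
 [-0.764  0.64  -0.085]
 [-0.642 -0.767 -0.001]]
shift tool cm [ 4.36 -3.81  0.07]
turn deg [0.13 0.05 0.07] then shift in new axes cm [ 4.36 -3.82  0.08]
```

View pics/s9.png

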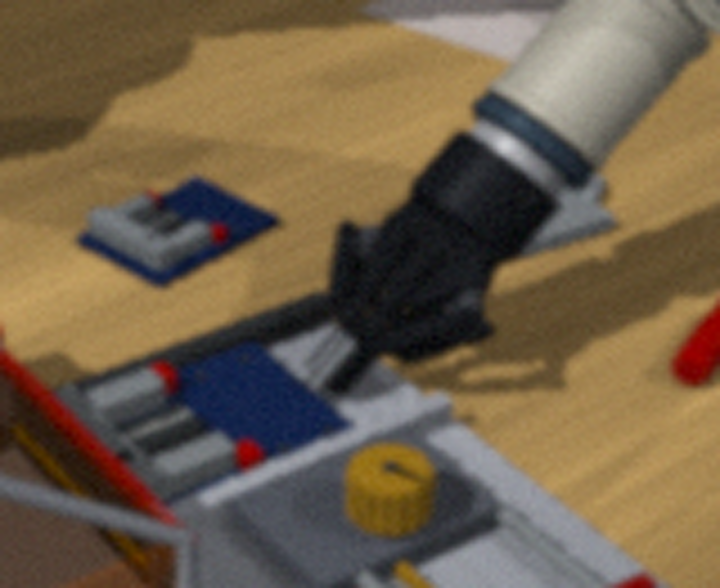

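The finger tip (crop 325,380) bears on the pallet's rear edge, the pallet has moved straight in, and the force is about 2 N. Continuing.

Call:
jog_arm:
  series:
    - [0,0,0,0.46,-0.4,0,0]
    - [0,0,0,0.46,-0.4,0,0]
    - [0,0,0,0.46,-0.39,0,0]
    - [0,0,0,0.46,-0.39,0,0]
    - [0,0,0,0.46,-0.39,0,0]
    - [0,0,0,0.46,-0.39,0,0]
    - [0,0,0,0.46,-0.39,0,0]
    - [0,0,0,0.46,-0.39,0,0]
    - [0,0,0,0.46,-0.39,0,0]
    - [0,0,0,0.46,-0.39,0,0]
    - [0,0,0,0,0,0,0]

```text
clock: 16.35
eef_pos: [484.7, 87.6, 20.0]
tcp_rot: [-1.571, 0.698, -1.656]
contact_force: [-0.1, 5.6, -0.2]
opening: 0.0
```

Run:
```python
from ik import *
todo(w(6,-25,21),push_R(40,1))
p,d=r.grab_frame('scene')
cv2.imwrite('pics/s10.png',cv2.resize(p[110:260,130:320,::-1],None,fx=4,fy=4,interpolation=cv2.INTER_CUBIC))
```

```text
pos [484.7  87.6  20. ] mk [ 5.7 98.5 20. ] q [ 0.601  0.795  1.793 -0.669  1.274  1.131] F [-0.1  5.6 -0.2] op 0.0 t 16.35
tool axes world cols
 [[-0.065  0.054  0.996]
 [-0.763  0.641 -0.085]
 [-0.643 -0.766 -0.   ]]
shift tool cm [ 9.4  -8.01 -0.01]
turn deg [ 0.11  0.1  -0.02] then shift in new axes cm [ 9.4  -8.01  0.03]
```

View pics/s10.png

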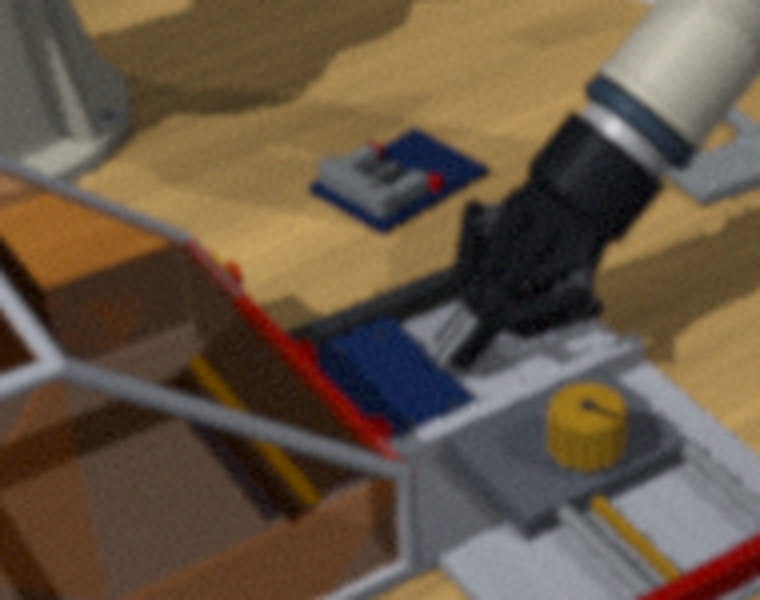

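The flap (yellow stripe at crop 255,430) is being swung inward by the head. The push force is about 5.6 N and everything is square. I'll continue to about y = 5.

Call:
jog_arm:
  series:
    - [0,0,0,0.46,-0.4,0,0]
    - [0,0,0,0.46,-0.4,0,0]
    - [0,0,0,0.46,-0.39,0,0]
    - [0,0,0,0.46,-0.39,0,0]
    - [0,0,0,0.46,-0.39,0,0]
    - [0,0,0,0.46,-0.39,0,0]
    - [0,0,0,0.46,-0.39,0,0]
    - [0,0,0,0.46,-0.39,0,0]
    - [0,0,0,0.46,-0.39,0,0]
    - [0,0,0,0.46,-0.39,0,0]
    - [0,0,0,0.46,-0.39,0,0]
    - [0,0,0,0.46,-0.39,0,0]
    - [0,0,0,0.46,-0.39,0,0]
    - [0,0,0,0.46,-0.39,0,0]
    - [0,0,0,0.46,-0.39,0,0]
    - [0,0,0,0,0,0,0]

```text
clock: 18.0
eef_pos: [477.4, -3.2, 21.1]
tcp_rot: [-1.571, 0.697, -1.655]
contact_force: [1.4, 3.3, 0.2]
opening: -0.002
```

Run:
```python
from ik import *
todo(w(6,-25,21),push_R(40,1))
p,d=r.grab_frame('scene')
cv2.imwrite('pics/s11.png',cv2.resize(p[110:260,100:290,::-1],None,fx=4,fy=4,interpolation=cv2.INTER_CUBIC))
```

```text
pos [477.4  -3.2  21.1] mk [ 6.4  7.4 21.1] q [ 0.475  0.755  1.914 -0.782  1.174  1.139] F [1.4 3.3 0.2] op -0.002 t 18.0
tool axes world cols
 [[-0.064  0.054  0.996]
 [-0.764  0.64  -0.084]
 [-0.642 -0.767  0.   ]]
shift tool cm [ 2.49 -2.08 -0.05]
turn deg [0.11 0.14 0.05] then shift in new axes cm [ 2.49 -2.08 -0.04]
```

View pics/s11.png

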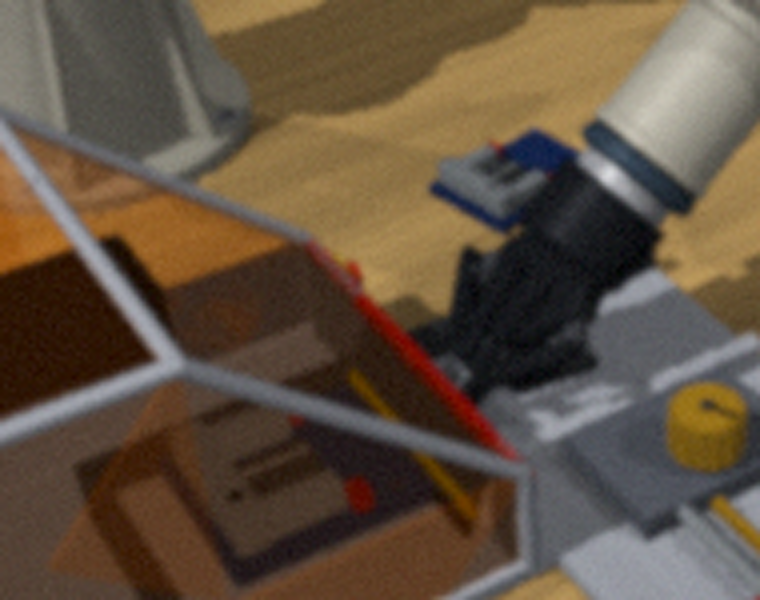

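The pallet is nearly in (head seen at crop 290,460 through the window), with about 30 mm left and the body clear of the lintel. I'll go 24 mm, then creep.

Call:
jog_arm:
  series:
    - [0,0,0,0.46,-0.386,0,0]
    - [0,0,0,0.46,-0.386,0,0]
    - [0,0,0,0.46,-0.386,0,0]
    - [0,0,0,0.46,-0.386,0,0]
    - [0,0,0,0,0,0,0]

```text
clock: 18.55
eef_pos: [475.3, -27.2, 21.1]
tcp_rot: [-1.571, 0.697, -1.655]
contact_force: [3.2, 2.2, -0.7]
opening: -0.001
```

Run:
```python
from ik import *
todo(w(6,-25,21),push_R(40,1))
```

```text
pos [475.3 -27.2  21.1] mk [  6.3 -16.7  21.1] q [ 0.438  0.747  1.941 -0.816  1.149  1.141] F [ 3.2  2.2 -0.7] op -0.001 t 18.55
tool axes world cols
 [[-0.065  0.054  0.996]
 [-0.764  0.64  -0.084]
 [-0.642 -0.767 -0.   ]]
shift tool cm [ 0.64 -0.52 -0.04]
turn deg [0.13 0.13 0.07] then shift in new axes cm [ 0.64 -0.52 -0.03]
```

Call:
jog_arm:
  series:
    - [0,0,0,0.23,-0.193,0,0]
    - [0,0,0,0.23,-0.193,0,0]
    - [0,0,0,0,0,0,0]

```text
clock: 18.85
eef_pos: [474.9, -32.7, 21.1]
tcp_rot: [-1.571, 0.697, -1.655]
contact_force: [2.3, 5.3, 1.5]
opening: 0.001
```

Call:
jog_arm:
  series:
    - [0,0,0,0.23,-0.193,0,0]
    - [0,0,0,0,0,0,0]

```text
clock: 19.05
eef_pos: [474.7, -35.6, 21.0]
tcp_rot: [-1.571, 0.698, -1.655]
contact_force: [1.4, 7.6, 1.1]
opening: 0.001
```

Call:
jog_arm:
  series:
    - [0,0,0,0.15,-0.13,0,0]
    - [0,0,0,0,0,0,0]

```text
clock: 19.25
eef_pos: [474.8, -36.4, 20.9]
tcp_rot: [-1.569, 0.7, -1.654]
contact_force: [-0.2, 16.7, 4.8]
opening: 0.004
```

Call:
jog_arm:
  series:
    - [0,0,0,0.15,-0.13,0,0]
    - [0,0,0,0,0,0,0]

```text
clock: 19.45
eef_pos: [474.9, -36.8, 20.7]
tcp_rot: [-1.568, 0.703, -1.654]
contact_force: [-2.8, 30.1, 9.9]
opening: 0.001
```

The force rises 7.6 → 16.7 → 30 N with no more travel at marker y ≈ -26, so the pallet is home on the stop. Backing out level.

Call:
jog_arm:
  series:
    - [0,0,0,-0.3,0.25,0,0]
    - [0,0,0,-0.46,0.386,0,0]
    - [0,0,0,-0.77,0.64,0,0]
    - [0,0,0,-0.77,0.64,0,0]
    - [0,0,0,-0.77,0.64,0,0]
    - [0,0,0,-0.77,0.64,0,0]
    - [0,0,0,-1.15,0.96,0,0]
    - [0,0,0,-1.53,1.28,0,0]
    - [0,0,0,-1.53,1.28,0,0]
    - [0,0,0,-1.53,1.28,0,0]
    - [0,0,0,-1.53,1.28,0,0]
    - [0,0,0,-1.53,1.28,0,0]
    - [0,0,0,-2.5,0.5,0,0]
    - [0,0,0,-3.5,0,0,0]
    - [0,0,0,-3.5,0,0,0]
    - [0,0,0,-3.5,0,0,0]
    - [0,0,0,-3.5,0,0,0]
    - [0,0,0,-3,0,0,0]
    - [0,0,0,0,0,0,0]

```text
clock: 21.35
eef_pos: [501.4, 280.6, 144.6]
tcp_rot: [-1.568, 0.701, -1.652]
contact_force: [0.1, -0.3, 0.2]
opening: 0.002
```

Run:
```python
from ik import *
todo(w(6,250,200),push_R(40,1))
for n in('scene','top'):
    p,d=r.grab_frame(n);np.savez(n+'12.npz',p=p,d=d)
    c=p[110:290,10:260] if n=='scene' else p[95:275,190:460]
    cv2.imwrite(f'pics/{n}12.png',cv2.resize(c[:,:,::-1],None,fx=2.95,fy=2.95,interpolation=cv2.INTER_CUBIC))
```

```text
pos [501.4 280.6 144.6] mk [  5.6 292.2 144.6] q [ 0.801  0.757  1.451 -0.51   1.661  1.035] F [ 0.1 -0.3  0.2] op 0.002 t 21.35
tool axes world cols
 [[-0.062  0.055  0.997]
 [-0.762  0.642 -0.082]
 [-0.645 -0.764  0.002]]
shift tool cm [-0.35 -6.96  0.03]
turn deg [ 0.09  0.28 -0.14] then shift in new axes cm [-0.33 -6.96  0.04]
```

View pics/scene12.png

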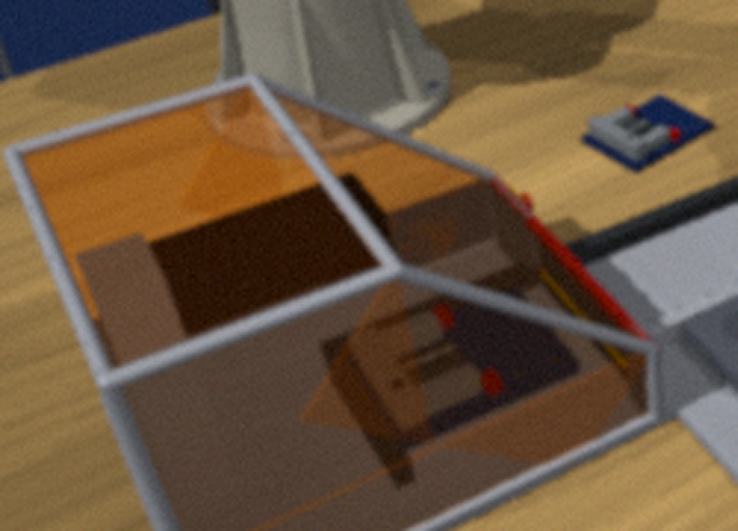

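View pics/top12.png

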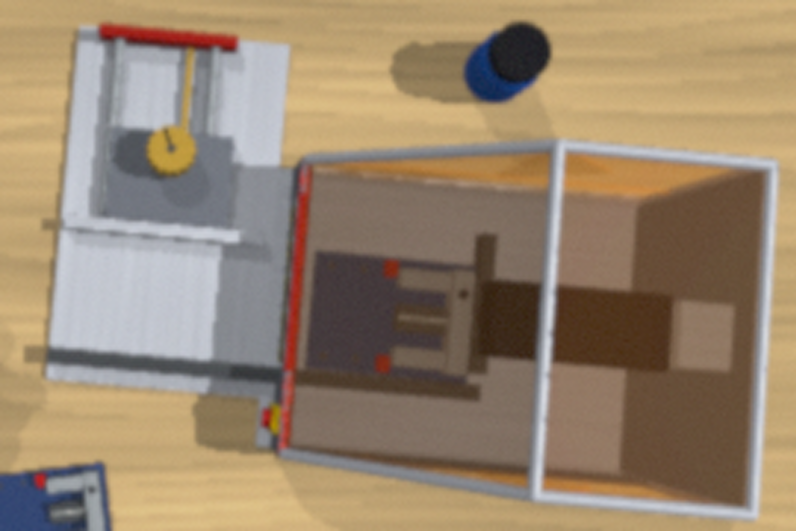

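The pallet sits with its nose at the stop (top crop 480,320), lies along the rail, and the flap stripe is back under the lintel (scene crop 600,335). Final numeric checks against the earlier images.

Run:
```python
from fit import *
for f in('top0','top7','top12'):
    p,d=load(f+'.npz');W=cloud('top',d)
    K=(W[...,2]>60)&(W[...,2]<72); K[:115]=0;K[155:]=0;K[:,:235]=0;K[:,265:]=0
    q=pix2plane('top',*(np.argwhere(K)[:,::-1].T+0.0),66)[:,:2]; print(f,'knob',q.mean(0).round(2))
for f in('scene0','scene12'):
    p,d=load(f+'.npz');h=cv2.cvtColor(p,cv2.COLOR_RGB2HSV)[100:260,150:250]
    m=(h[...,0]>15)&(h[...,0]<28)&(h[...,1]>190)&(h[...,2]>70); a=np.argwhere(m)+[100,150]
    n,l,st,c=cv2.connectedComponentsWithStats(m.astype('uint8'))
    print(f,len(a),[(st[i].tolist(),(c[i]+[150,100]).round(1)) for i in range(1,n) if st[i][4]>8])
a=load('scene0.npz')[0];b=load('scene12.npz')[0]
cv2.imwrite('pics/cmp.png',np.hstack([cv2.resize(x[150:260,170:250,::-1],None,fx=4.8,fy=4.8,interpolation=cv2.INTER_CUBIC) for x in(a,b)]))
# bystanders diff in top
a=load('top0.npz')[0].astype(int);b=load('top12.npz')[0].astype(int);D=(abs(a-b).sum(2)>110).astype('uint8');D=cv2.morphologyEx(D,cv2.MORPH_OPEN,np.ones((3,3)))
n,l,st,c=cv2.connectedComponentsWithStats(D);print([s.tolist() for s in st[1:] if s[4]>15])
# pallet seen through window: nose/tail edges in top image
```

```text
top0 knob [649.33  94.58]
top7 knob [608.87  97.7 ]
top12 knob [609.55  97.67]
scene0 69 [([6, 65, 7, 8, 13], array([158.9, 168.5])), ([12, 68, 7, 5, 11], array([164.7, 170.4])), ([67, 128, 5, 5, 11], array([219. , 230.5]))]
scene12 89 [([0, 67, 10, 9, 26], array([153.8, 170.3])), ([7, 69, 9, 7, 12], array([160.8, 171.8])), ([47, 106, 10, 11, 18], array([201.1, 210.4])), ([66, 128, 6, 7, 17], array([219.1, 230.8]))]
[[0, 121, 28, 18, 392], [220, 123, 60, 88, 2781], [260, 127, 11, 14, 123], [57, 153, 114, 54, 2936], [294, 181, 49, 43, 1543], [332, 184, 8, 3, 24], [25, 200, 51, 63, 1729], [0, 245, 7, 10, 65], [4, 254, 136, 130, 8427], [184, 254, 248, 71, 7531], [80, 259, 70, 87, 2208], [51, 263, 27, 20, 361], [0, 289, 6, 8, 44], [154, 298, 7, 9, 31], [162, 308, 19, 23, 113], [7, 322, 5, 4, 18], [212, 327, 21, 14, 198], [240, 327, 174, 57, 3389], [235, 347, 7, 10, 39], [36, 376, 11, 8, 53]]
```

View pics/cmp.png

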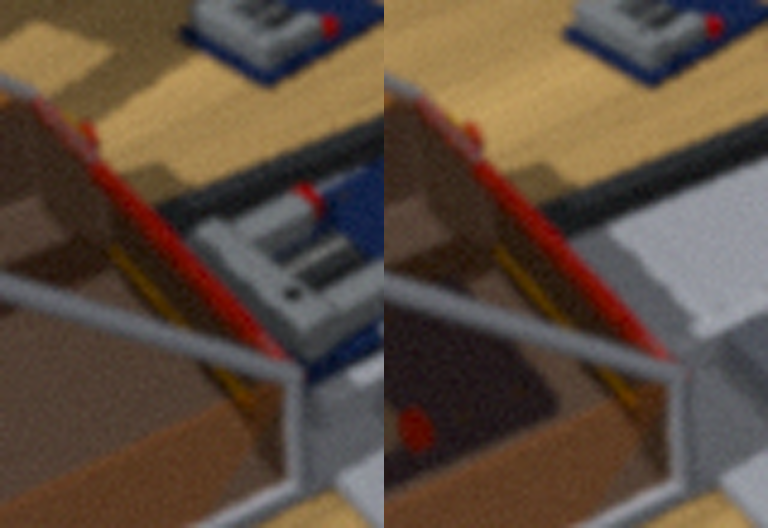

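The flap stripe sits in the same pixels as before the job, so the flap is shut. The fence is unchanged since it was set (knob 608.9 → 609.6). The other differences in the top view are arm shadows. Handing in.

```bash
python3 -c "
from rig import r
s=r.sense();print(s['clock'],s['contact_force'].round(1));print(r.sign_off())"
```

```text
21.45 [-0.2  0.4 -0.6]
the job is handed in; nothing more can be done
None
```

The putter head pallet is loaded and home against the stop, the flap is shut behind it, and the fence is left set. I handed the job in at 21.5 s with the arm clear and no contact force.

- **Fence:** I turned the brass knob about 130° until its torque jumped from 0.04 to about 0.4 Nm. Travel is then about 50–51 mm, and the pallet measured square to the rail within 0.4°.
- **Push:** I pushed the pallet in with the shut fingers, tilted 40° to clear the lintel. Force rose from 7.6 to 30 N with almost no further travel, with the rear edge about 26 mm past the flap plane (25 expected). Then I backed straight out.
- **Last checks:** The flap stripe is in the same place as at the start. The pallet nose is at the stop and along the rail, judged by eye through the window. The knob moved less than 1 mm after the fence was set.
- **Disagreements:** The top camera gave a fence gap of 108.7 mm, below the possible 110, and differed from the scene camera by about 2.5 mm in y. I took both as calibration error. The first knob grip was about 3.5 mm off centre, so I released and regripped before turning.
- **Bystanders:** I did not measure their positions again. The differences in the top view, including one near the screwdriver, looked like arm shadows. No contact with them showed.

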